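Puzzle table tidy-up

TASK

Tidy the puzzle table: lay the sheep flat in its sheep-shaped cut-out, the domino flat and dots up in the oblong tray, and stand the egg shaker upright, as it stands now, in the egg stand. Put both round counters flat in the counting tube, the thick one at the bottom and the thin one on top, so that the pile reaches the height of the brass marker peg. Let go of everything and leave it at rest.

Things in the scene. Friction and masses are not known exactly. Their poses are not given: they have to be found in the camera images.
- sheep: Flat sheep puzzle piece, pale wood with dark head and legs, 10 mm thick, 70 x 52 mm outline: body x -31..21, y -16..20 mm; head x 21..39, y 4..24; two legs (x -27..-15 and 5..17) reaching to y -28. Round knob, 17 mm in diameter, stands on it at the origin, from z = 10 to 34 mm: take it by the knob. Origin: middle of the underside below the knob; x points to the head, y to the back (legs to -y), z up. Loose, about 45 g.
- domino: Black domino with white dots, 76 (x) x 38 (y) x 15 mm, lying dots up. Origin: centre of its underside, x along its length, z up (dot side). Loose, about 35 g.
- egg: Maple egg-shaped shaker standing upright on its small flat end, 62 mm tall, 45 mm in diameter at its widest, 28 mm up (42 mm in diameter at 40 mm up). Origin: centre of the flat end, z up. Loose, about 45 g.
- thick_counter: The larger plain pale wooden disc lying flat, 46 mm in diameter, 22 mm thick. Origin: centre of its underside, z up. Loose, about 25 g.
- thin_counter: The smaller plain pale wooden disc lying flat, 38 mm in diameter, 14 mm thick. Origin: centre of its underside, z up. Loose, about 16 g.
- sheep_board: Fixed puzzle board, 102 x 84 mm, 13 mm high, with a sheep-shaped cut-out 8 mm deep (dark floor at z = 5 mm) about 6 mm wider all round than the sheep. Origin: on its underside, at the spot where the sheep's origin belongs; x points to the head end of the cut-out, y to its back. Seated, the sheep has the same x and y directions and its origin at z = 5 mm.
- domino_tray: Fixed shallow oblong wooden tray, 108 (x) x 70 (y) x 9 mm outside, 96 x 58 mm inside, wall 6 mm, floor at z = 3 mm, so the seated domino stands 9 mm proud of the rim. Origin: centre of its underside, x along its length.
- egg_stand: Fixed egg stand: a low round wooden cup on a square foot (74 x 74 x 3 mm); cup 66 mm outside, 58 mm inside diameter, rim 20 mm high, flat floor at z = 4 mm. No peg beside it. Origin: centre of its underside, below the middle of the cup.
- counting_tube: Fixed round tube, outside 68, inside 58 mm wide, rim 33 mm high, floor at z = 5 mm. Origin: on its axis, underside. Brass marker peg (8 mm thick, top at z = 41 mm, the full pile's height) 54 mm out along its +x. Fingers do not fit beside a counter inside: hold it by its top edge, let go with its lower part in the tube. Fingers closing along the tube's y clear the peg.
There are look-alikes about, which are no part of the job. Leave any red look-alike of the sheep alone.

How it is judged:
By the outcome, as a careful person would: the job done as asked, in the order asked, and still so for the second after the job is handed in, with the robot touching nothing.
It also fails if it takes over 112 s, if anything falls off the work surface, if the arm or the gripper's body presses on something with over 40 N, if the wrist force passes 120 N, or if a joint passes its speed limit or range.

ROBOT

A 6-joint arm with a two-finger parallel gripper is mounted at the origin on the work surface. World frame = base frame: x ahead of the robot, y to its left, z up, the work surface at z = 0. Lengths are in m, angles in degrees, forces in N, time in s.
With the tool pointing down it reaches from about 0.375 to 0.9 m from the base axis. Payload 3.1 kg.
Tool frame: the origin (TCP) lies on the centre line of the jaws, within the pads' length; the fingertips stand 25 mm ahead of it and the grasp point (between the pads) lies 6 mm ahead of it; z points along the fingers, y is the line along which they close (so a half turn about z gives the same grasp; the last joint's range is limited). The gripper opens to 87 mm and grips with 3 to 60 N. Pads are 19 mm wide; open, the fingers measure 117 mm over their backs; the gripper's body (75 mm by 190 mm) begins 51 mm behind the grasp point.
Start: joints at [-79.269, 30.224, 82.088, -0, 67.689, -10.227], TCP at [0.224, -0.584, 0.248] pointing down, gripper open.
Joint ranges: [-176.69, 176.69], [-43.24, 126.21], [12.49, 139.97], [-82, 262], [0, 151.66], [-163.58, 163.58]. Speed limits (degrees/s): [159.86, 159.86, 180, 180, 180, 180].

INTERFACE

Orientations are given as a 3x3 rotation matrix whose columns are the frame's x, y, z axes.
In Python, from rig import * gives the robot as it stands.
- The arm moves only by the tool step_arm, never from a script. Its argument "steps" is a list of rows, each a list of 7 numbers: the shift along the tool's x, y, z normalised to -1 to 1, where 1 is 0.3 m, then the turn, a rotation vector about the tool's x, y, z normalised to -1 to 1, where 1 is 45 degrees, then the gripper's target within -1 to 1 (shut at 1, half-way at 0, fully open at -1). A call has 1 to 8 rows; each row is the pose to reach, as a shift and turn from the pose commanded when the call began, along the tool's axes at that moment; what a row does not reach only later rows make up. A row lasts 1/12 s, in which the tool goes at most 41.7 mm and 7.16 degrees, less where a joint would pass 70% of its speed; a pose out of reach is approached as far as the arm can. A call with a number of a shift or a turn outside -1 to 1 is refused whole. A call with a gripper value outside its range is refused whole. The fingers move at their own pace and stop on an object; the grip force is fixed at half the most. Time passes only in rows, so rows that repeat a pose let the fingers close. It gives the time, the measured TCP pose, the force, the opening and the grip force at its end, in the units of the state.
- read_state(): the state, without advancing time (a new reading comes with each control period).
- capture(name): name is "side" or "top" or "wrist"; returns a dict with "image" (400x640x3 uint8, red, green, blue), "vertical_fov" (degrees; the focal length in pixels is half the picture's height over the tangent of half this angle, whatever the lens; pixels are square), "cx", "cy" (the principal point, pixels), "k1" (the pictures are not rectified: a ray, as slopes to the right and down, at radius r is drawn at 1 + k1 r^2 times it, then the intrinsics apply), "world_from_camera" (4x4, takes a point from camera to world coordinates); the wrist camera has in their place "T_tool_cam" (4x4, takes a point from camera to tool coordinates, whose origin is the TCP and whose axes are the flange's). Camera axes: x right, y down, z forward; pixel columns grow to the right and rows downward; lengths in m; the calibration is good to about 2 mm. A picture is of the moment at which its call begins: read the wrist's pose just before it. There is no depth.
- hand_in(): hands the job in; it is judged then, once.
The state is a dict: "time_s": time; "joint_positions": joint angles; "qvel": joint speeds; "tau": joint torques, N m; "position": TCP position; "tcp_rot": TCP orientation; "force": force on the tool from outside, world axes, zero at the start; "moment": the same for the moment, N m; "opening": opening from 0.0 (shut) to 1.0 (fully open); "grasp_force": force on a finger pad.
Only numpy, scipy, OpenCV 4.12 (cv2) and the standard library are available. Lean on these libraries where they do the work, as an engineer would, in place of code of your own. Each camera call takes 0.05 s, during which the arm holds its last target. There are 200 camera calls.

## Working session

There is one attempt and no reset: what is moved stays moved. The work goes in short steps, Python scripts to look and compute and a tool call to move; the robot and the scene stay as the last step left them, time stands still between calls to the robot, and variables do not carry over. Pictures are saved under pics/ and viewed, at most 14 in all, crops included, and the job is handed in when it is done.

Besides the shell and the picture viewer there is one more tool, called after ">>>" as name(argument=value, ...), one argument or row to a line, values as JSON. step_arm: Moves the arm, as the interface text tells. Scaled input: -1 to 1 covers 0.3 m each way for a shift and 45 degrees each way for a turn. Its arguments: {"type":"object","properties":{"steps":{"type":"array"}},"required":["steps"]}

```bash
ls; mkdir -p pics
cat > h.py <<'E'
from rig import *
import numpy as np, cv2
def cam(c, st=None):
    h=c["image"].shape[0]; f=h/2/np.tan(np.radians(c["vertical_fov"])/2)
    K=np.array([[f,0,c["cx"]],[0,f,c["cy"]],[0,0,1]]); d=np.array([c["k1"],0,0,0,0.])
    if "world_from_camera" in c: T=np.array(c["world_from_camera"])
    else:
        W=np.eye(4); W[:3,:3]=st["tcp_rot"]; W[:3,3]=st["position"]; T=W@np.array(c["T_tool_cam"])
    return K,d,T
def toplane(px,z,K,d,T):
    p=cv2.undistortPoints(np.array(px,float).reshape(-1,1,2),K,d).reshape(-1,2)
    r=np.c_[p,np.ones(len(p))]@T[:3,:3].T; o=T[:3,3]
    return o+r*((z-o[2])/r[:,2])[:,None]
def proj(P,K,d,T):
    Ti=np.linalg.inv(T); r,_=cv2.Rodrigues(Ti[:3,:3])
    return cv2.projectPoints(np.array(P,float).reshape(-1,1,3),r,Ti[:3,3],K,d)[0].reshape(-1,2)
def snap(name,fn=None):
    st=read_state(); c=capture(name)
    if fn: cv2.imwrite("pics/"+fn+".png",c["image"][:,:,::-1])
    return c["image"],cam(c,st)
E
python3 - <<'E'
from h import *
for n in("top","side","wrist"):
    im,(K,d,T)=snap(n,n+"0"); print(n,K[0,0],d[0],T.round(3).tolist())
    np.savez("pics/"+n+"0",im=im,K=K,d=d,T=T)
print(read_state())
E
```

```text
pics
top 470.80869885511873 -0.07614471091615643 [[-0.009, -0.987, 0.161, 0.307], [-1.0, 0.01, 0.007, 0.016], [-0.009, -0.161, -0.987, 1.176], [0.0, 0.0, 0.0, 1.0]]
side 389.66635017441956 0.028013371066641972 [[-0.999, -0.016, 0.046, 0.419], [-0.046, 0.629, -0.776, 0.708], [-0.017, -0.778, -0.629, 0.612], [0.0, 0.0, 0.0, 1.0]]
wrist 356.7630603893259 -0.02646154252434657 [[0.358, -0.901, -0.246, 0.291], [-0.934, -0.346, -0.093, -0.558], [-0.001, 0.263, -0.965, 0.384], [0.0, 0.0, 0.0, 1.0]]
{'time_s': 0.15, 'joint_positions': array([-7.92698869e+01,  3.02669409e+01,  8.21385087e+01,  1.24988572e-04,
        6.76905880e+01, -1.02264492e+01]), 'qvel': array([ 0.0008976 , -0.16715015, -0.17707162,  0.00940227,  0.12225483,
        0.02945083]), 'tau': array([ 3.27497655e-04, -4.40431917e+01, -1.76842743e+01,  6.33886526e-02,
        5.52689913e-02, -9.21070000e-05]), 'position': array([ 0.22347655, -0.58312789,  0.24679979]), 'tcp_rot': array([[ 9.33852192e-01,  3.57659039e-01, -3.10091916e-04],
       [ 3.57659048e-01, -9.33850787e-01,  1.64724018e-03],
       [ 2.99570759e-04, -1.64918603e-03, -9.99998595e-01]]), 'force': array([-0.86160112, -0.97437773, -0.31274269]), 'moment': array([ 0.00325361, -0.01717842,  0.01210152]), 'grasp_force': 0.0, 'opening': 1.0007443636470983}
```

View pics/top0.png

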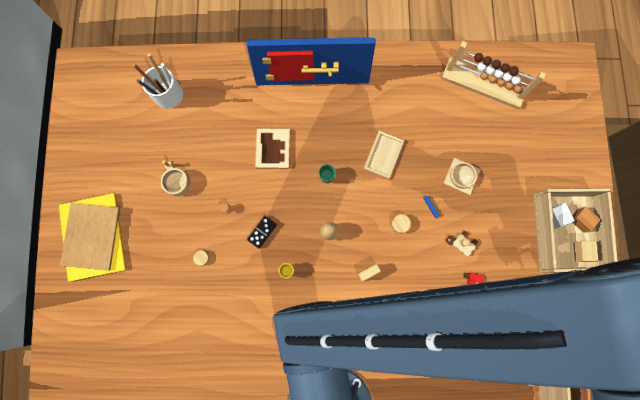

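View pics/side0.png

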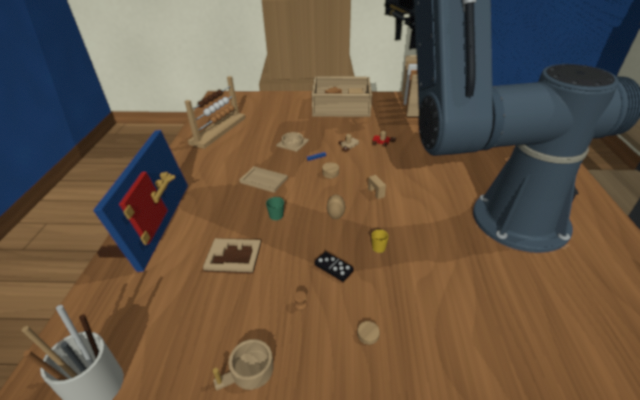

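Top view: board (273,148), tube (175,181) with peg (168,161), tray (385,155), egg stand (463,176), sheep (463,243), red sheep (476,279), domino (262,232), egg (329,230), discs (401,223) and (202,258). I'll zoom in on the working area.

Run:
```python
from h import *
z=np.load("pics/top0.npz"); im=z["im"][125:290,150:490,::-1]
g=cv2.resize(im,None,fx=2.35,fy=2.35,interpolation=cv2.INTER_CUBIC)
cv2.imwrite("pics/topz.png",g)
K,d,T=z["K"],z["d"],z["T"]
for n,p,h in [("board",(273,148),.013),("tube",(175,181),.033),("peg",(168,161),.041),("tray",(385,155),.009),("stand",(463,176),.02),("sheep",(463,243),.01),("dom",(262,232),.015),("egg",(329,230),.04),("thick",(401,223),.022),("thin",(202,258),.014)]:
    P=toplane([p],h,K,d,T)[0]; print(n,P.round(3),np.hypot(P[0],P[1]).round(3))
```

```text
board [0.644 0.136 0.013] 0.658
tube [0.557 0.379 0.033] 0.673
peg [0.606 0.397 0.041] 0.725
tray [ 0.624 -0.151  0.009] 0.642
stand [ 0.564 -0.345  0.02 ] 0.662
sheep [ 0.396 -0.338  0.01 ] 0.521
dom [0.429 0.161 0.015] 0.458
egg [ 0.429 -0.004  0.04 ] 0.429
thick [ 0.447 -0.183  0.022] 0.483
thin [0.365 0.31  0.014] 0.479
```

View pics/topz.png

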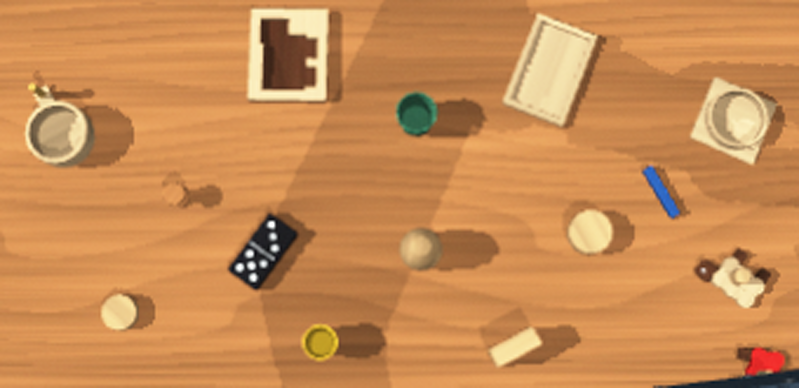

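The zoom shows each thing clearly. The sheep's head points left and its legs up in the image; the cut-out's head end is up and its legs are to the right. I'll start with a look over the sheep.

```bash
cat > go.py <<'E'
# usage: go.py x y z yaw [x y z yaw ...]: scaled rows from the current pose, tool down
import sys
from h import *
from scipy.spatial.transform import Rotation as Ro
st=read_state(); R=np.array(st["tcp_rot"]); p=np.array(st["position"])
print("now",p.round(4),"yaw",np.degrees(np.arctan2(R[1,0],R[0,0])).round(1),"q",st["joint_positions"].round(0),"F",st["force"].round(1),"t",st["time_s"])
a=np.array(sys.argv[1:],float).reshape(-1,4)
for x,y,z,w in a:
    c,s=np.cos(np.radians(w)),np.sin(np.radians(w))
    D=np.array([[c,s,0],[s,-c,0],[0,0,-1.]])
    t=R.T@(np.array([x,y,z])-p); r=Ro.from_matrix(R.T@D).as_rotvec(degrees=True)
    print((t/.3).round(3),(r/45).round(3),"rows",max(np.linalg.norm(t)/.0417,np.linalg.norm(r)/7.16).round(1))
E
python3 go.py 0.40 -0.34 0.22 60
```

```text
now [ 0.2235 -0.5831  0.2468] yaw 21.0 q [-79.  30.  82.   0.  68. -10.] F [-0.9 -1.  -0.3] t 0.15
[ 0.839 -0.546  0.09 ] [-0.002 -0.001 -0.868] rows 7.2
```

>>> step_arm(
  steps=[
    [0.84,-0.546,0.09,0,0,-0.87,-1],
    [0.84,-0.546,0.09,0,0,-0.87,-1],
    [0.84,-0.546,0.09,0,0,-0.87,-1],
    [0.84,-0.546,0.09,0,0,-0.87,-1],
    [0.84,-0.546,0.09,0,0,-0.87,-1],
    [0.84,-0.546,0.09,0,0,-0.87,-1],
    [0.84,-0.546,0.09,0,0,-0.87,0],
    [0.84,-0.546,0.09,0,0,-0.87,0],
  ],
)

```text
time_s: 0.82
position: [0.4019, -0.3346, 0.2197]
tcp_rot: [[0.495, 0.869, -0.001], [0.869, -0.495, 0.005], [0.004, -0.003, -1.0]]
force: [-0.3, 0.6, 0.1]
opening: 0.919
grasp_force: 0.0
```

Run:
```python
from h import *
im,(K,d,T)=snap("wrist","w_sheep"); np.savez("pics/w_sheep",im=im,K=K,d=d,T=T)
s=read_state();print(s["position"],s["qvel"].round(1))
im,(K,d,T)=snap("top","top1"); np.savez("pics/top1",im=im,K=K,d=d,T=T)
```

```text
[ 0.40186625 -0.3354501   0.21982753] [-4.4  0.3 -2.2 -2.6 -0.2 -3.4]
```

View pics/w_sheep.png

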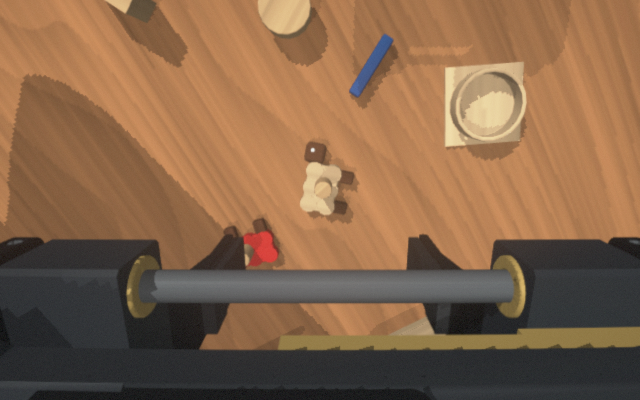

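Wrist view: sheep knob at (323,188), head (315,152), legs (347,177) and (341,208), red sheep (260,248), egg stand (487,104). I'll measure these.

Run:
```python
from h import *
z=np.load("pics/w_sheep.npz"); im=z["im"]; C=(z["K"],z["d"],z["T"])
hsv=cv2.cvtColor(im,cv2.COLOR_RGB2HSV)
def blobs(m,box,amin,name):
    x0,y0,x1,y1=box; n,l,s,c=cv2.connectedComponentsWithStats(m[y0:y1,x0:x1].astype(np.uint8))
    for i in range(1,n):
        if s[i,4]>=amin: print(name,c[i]+[x0,y0],s[i])
box=(290,130,365,225)
print(hsv[188,323],hsv[200,318],hsv[152,315],hsv[177,348],hsv[230,330])
blobs(hsv[...,2]<95,box,40,"dark")
pale=(hsv[...,1]<115)&(hsv[...,2]>130)
blobs(pale,box,40,"pale")
blobs(pale,(430,50,540,160),200,"stand")
px=[(323,188)]; print("knob",toplane(px,.034,*C))
E=[(315,152.5),(347,177),(341,208)]
P=toplane(E,.010,*C)[:,:2]; k=toplane(px,.034,*C)[0,:2]
M=np.array([[30,14],[11,-22],[-21,-22]])/1000
A=(M-M.mean(0)); B=P-P.mean(0)
th=np.arctan2((A[:,0]*B[:,1]-A[:,1]*B[:,0]).sum(),(A*B).sum()); R=np.array([[np.cos(th),-np.sin(th)],[np.sin(th),np.cos(th)]])
print("yaw",np.degrees(th),"origin",P.mean(0)-R@M.mean(0),(P-(P.mean(0)-R@M.mean(0))-M@R.T).round(4).tolist())
print("cup",toplane([(487.5,103)],.02,*C), "foot corners",toplane([(445,67),(523,63),(525,144),(446,147)],.003,*C).round(3))
g=cv2.resize(im[120:260,200:370,::-1],None,fx=4.2,fy=4.2,interpolation=cv2.INTER_CUBIC);cv2.imwrite("pics/sz.png",g)
z=np.load("pics/top1.npz");cv2.imwrite("pics/t1z.png",cv2.resize(z["im"][125:205,150:490,::-1],None,fx=2.35,fy=2.35,interpolation=cv2.INTER_CUBIC))
```

```text
[ 17 102 223] [ 19  86 228] [ 12 122 123] [ 12 130 110] [ 13 134 183]
dark [340.75438596 204.01754386] [45 71 12  9 57]
pale [320.33807829 187.70106762] [  10   32   42   54 1686]
stand [482.69109948 103.96367801] [  14   12   83   85 6112]
knob [[ 0.39796665 -0.33648709  0.034     ]]
yaw 50.15963901609032 origin [ 0.39723518 -0.33805484] [[0.0001, -0.0005], [0.0, 0.0005], [-0.0001, 0.0001]]
cup [[ 0.5669752  -0.34424494  0.02      ]] foot corners [[ 0.551 -0.298  0.003]
 [ 0.617 -0.331  0.003]
 [ 0.591 -0.403  0.003]
 [ 0.521 -0.367  0.003]]
```

View pics/sz.png

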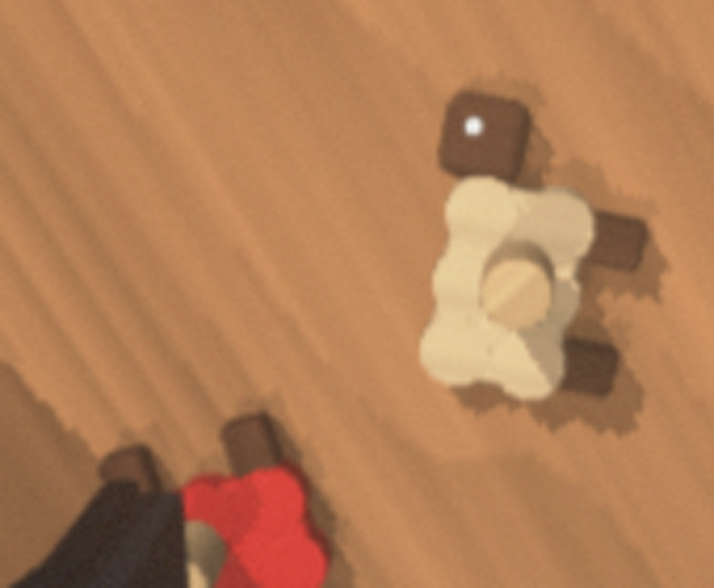

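The three-point fit has residuals under 0.6 mm: sheep at (0.3975,-0.337), yaw 50°. Knob and origin agree, so I'll grasp it.

```bash
python3 go.py 0.3975 -0.337 0.12 60  0.3975 -0.337 0.038 60
```

```text
now [ 0.4011 -0.3382  0.2202] yaw 60.4 q [-52.  25.  98.  -0.  57. -23.] F [ 0.1  0.4 -0.6] t 0.9167
[-0.003 -0.012  0.334] [-0.002 -0.001  0.008] rows 2.4
[-0.003 -0.012  0.607] [-0.002 -0.001  0.008] rows 4.4
```

View pics/t1z.png

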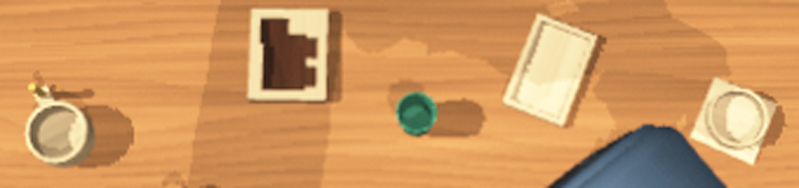

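>>> step_arm(
  steps=[
    [0.003,-0.012,0.3,0,0,0,0],
    [0.003,-0.012,0.45,0,0,0,0],
    [0.003,-0.012,0.55,0,0,0,0],
    [0.003,-0.012,0.605,0,0,0,0],
    [0.003,-0.012,0.605,0,0,0,0],
    [0.003,-0.012,0.605,0,0,0,1],
    [0.003,-0.012,0.605,0,0,0,1],
    [0.003,-0.012,0.605,0,0,0,1],
  ],
)

```text
time_s: 1.58
position: [0.3971, -0.3399, 0.0388]
tcp_rot: [[0.5, 0.866, 0.0], [0.866, -0.5, -0.001], [-0.001, 0.001, -1.0]]
force: [-0.5, -0.8, -0.6]
opening: 0.355
grasp_force: 0.0
```

>>> step_arm(
  steps=[
    [0,0,0,0,0,0,1],
    [0,0,0,0,0,0,1],
    [0,0,-0.05,0,0,0,1],
    [0,0,-0.15,0,0,0,1],
    [0,0,-0.25,0,0,0,1],
    [0,0,-0.35,0,0,0,1],
    [0,0,-0.35,0,0,0,1],
  ],
)

```text
time_s: 2.17
position: [0.3998, -0.3408, 0.1496]
tcp_rot: [[0.498, 0.867, 0.007], [0.867, -0.498, -0.009], [-0.005, 0.011, -1.0]]
force: [0.7, -0.6, -0.7]
opening: 0.182
grasp_force: 30.0
```

```bash
python3 go.py 0.56 0.11 0.15 25 0.6 0.11 0.15 15
```

```text
now [ 0.3998 -0.3408  0.1496] yaw 60.1 q [-53.  31. 102.  -0.  47. -23.] F [ 0.7 -0.6 -0.7] t 2.1667
[ 1.569 -0.285 -0.012] [0.015 0.001 0.781] rows 11.5
[ 1.635 -0.17  -0.011] [0.015 0.    1.003] rows 11.8
```

>>> step_arm(
  steps=[
    [0.8,-0.15,-0.15,0,0,0.4,1],
    [0.8,-0.15,-0.15,0,0,0.4,1],
    [0.8,-0.15,-0.15,0,0,0.4,1],
    [0.8,-0.15,-0.15,0,0,0.4,1],
    [0.8,-0.15,-0.15,0,0,0.4,1],
    [0.8,-0.15,-0.15,0,0,0.4,1],
  ],
)

```text
time_s: 2.67
position: [0.477, -0.1094, 0.1887]
tcp_rot: [[0.742, 0.67, 0.0], [0.67, -0.742, -0.0], [-0.0, 0.0, -1.0]]
force: [1.0, -0.6, -0.1]
opening: 0.187
grasp_force: 30.0
```

```bash
python3 go.py 0.53 0.13 0.21 10
```

```text
now [ 0.477  -0.1094  0.1887] yaw 42.1 q [-26.  25. 105.  -0.  50.  22.] F [ 1.  -0.6 -0.1] t 2.6667
[ 0.666 -0.474 -0.071] [ 0.    -0.     0.713] rows 5.9
```

>>> step_arm(
  steps=[
    [0.666,-0.474,-0.07,0,0,0.713,1],
    [0.666,-0.474,-0.07,0,0,0.713,1],
    [0.666,-0.474,-0.07,0,0,0.713,1],
    [0.666,-0.474,-0.07,0,0,0.713,1],
    [0.666,-0.474,-0.07,0,0,0.713,1],
    [0.666,-0.474,-0.07,0,0,0.713,1],
    [0.666,-0.474,-0.07,0,0,0.713,1],
    [0.666,-0.474,-0.07,0,0,0.713,1],
  ],
)

```text
time_s: 3.33
position: [0.5307, 0.1326, 0.2098]
tcp_rot: [[0.984, 0.179, 0.003], [0.179, -0.984, 0.002], [0.003, -0.001, -1.0]]
force: [0.8, -0.6, -0.7]
opening: 0.184
grasp_force: 30.0
```

Run:
```python
from h import *
im,(K,d,T)=snap("wrist","w_board"); np.savez("pics/w_board",im=im,K=K,d=d,T=T)
```

```text
(no output)
```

View pics/w_board.png

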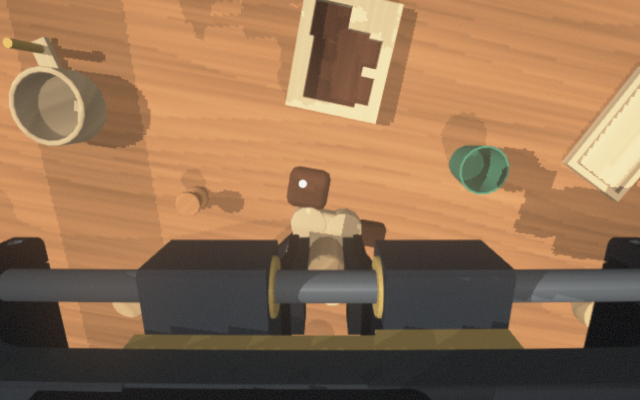

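Wrist view: the board's near corners are about (287,104) and (377,123), with the top end cut off. The tube is at (57,105) with its peg tip at (8,43). The sheep hangs level with its head at (308,187). I'll extract corners.

Run:
```python
from h import *
for f,box in (("w_board",(280,0,415,130)),("top1",(250,122,296,175))):
    z=np.load(f"pics/{f}.npz"); im=z["im"]; C=(z["K"],z["d"],z["T"]); x0,y0,x1,y1=box
    s=8; im2=cv2.resize(im[y0:y1,x0:x1],None,fx=s,fy=s,interpolation=cv2.INTER_CUBIC)
    hsv=cv2.cvtColor(im2,cv2.COLOR_RGB2HSV); 
    for nm,m,h in (("dark",hsv[...,2]<125,.013),("pale",(hsv[...,1]<110)&(hsv[...,2]>140),.013)):
        m=cv2.morphologyEx(m.astype(np.uint8),cv2.MORPH_OPEN,np.ones((9,9)))
        c=max(cv2.findContours(m,cv2.RETR_EXTERNAL,cv2.CHAIN_APPROX_NONE)[0],key=cv2.contourArea)
        p=cv2.approxPolyDP(c,14,True).reshape(-1,2)
        px=(p+.5)/s-.5+[x0,y0]; W=toplane(px,h,*C)
        print(f,nm,np.c_[px.round(1),W[:,:2].round(4)].tolist())
        if f=="top1": r=cv2.minAreaRect(c); b=(cv2.boxPoints(r)+.5)/s-.5+[x0,y0]; print("rect",toplane(b,h,*C)[:,:2].round(4).tolist())
```

```text
w_board dark [[315.9, -0.4, 0.6852, 0.1684], [309.9, 32.3, 0.6588, 0.1691], [313.8, 37.2, 0.6555, 0.1651], [303.4, 94.9, 0.6063, 0.166], [343.8, 103.8, 0.6052, 0.1288], [341.2, 98.8, 0.609, 0.1319], [334.3, 98.9, 0.6078, 0.138], [331.7, 94.9, 0.6108, 0.141], [333.4, 89.1, 0.6161, 0.1404], [337.7, 87.7, 0.6179, 0.1369], [337.3, 79.8, 0.6245, 0.1384], [345.6, 69.1, 0.6347, 0.133], [344.6, 65.6, 0.6374, 0.1344], [348.9, 66.8, 0.6371, 0.1304], [346.3, 63.6, 0.6393, 0.1332], [350.4, 58.8, 0.6439, 0.1304], [354.4, 45.8, 0.655, 0.129], [355.1, 50.3, 0.6515, 0.1278], [357.8, 50.8, 0.6515, 0.1253], [358.2, 44.9, 0.6563, 0.126], [355.3, 43.4, 0.657, 0.1287], [357.1, 31.1, 0.6671, 0.1292], [347.2, 28.6, 0.6675, 0.138], [350.8, 7.2, 0.6847, 0.1382], [324.9, -0.4, 0.6866, 0.1609]]
w_board pale [[302.8, -0.4, 0.6832, 0.1794], [284.9, 104.2, 0.5953, 0.1812], [374.7, 123.4, 0.5932, 0.0976], [403.2, 4.1, 0.6952, 0.0948], [387.2, -0.4, 0.6961, 0.109], [327.2, -0.4, 0.6869, 0.1591], [351.6, 6.3, 0.6855, 0.1377], [348.1, 28.7, 0.6676, 0.1372], [367.9, 33.2, 0.6671, 0.1196], [368.7, 38.8, 0.6628, 0.118],
[... 296 characters left out ...]
.6554, 0.1654], [309.6, 32.4, 0.6586, 0.1694], [315.6, -0.4, 0.6851, 0.1688]]
top1 dark [[261.1, 132.8, 0.6851, 0.1668], [261.4, 161.9, 0.6078, 0.1648], [283.1, 160.6, 0.6107, 0.1097], [283.3, 153.9, 0.6281, 0.1091], [279.7, 153.1, 0.6305, 0.1184], [278.9, 149.9, 0.6388, 0.1203], [283.4, 148.4, 0.6426, 0.1088], [283.7, 141.4, 0.6612, 0.1083], [272.3, 139.4, 0.6669, 0.1375], [271.7, 132.9, 0.6844, 0.1393]]
rect [[0.6851, 0.168], [0.6843, 0.1084], [0.6061, 0.1081], [0.6068, 0.1671]]
top1 pale [[256.8, 128.6, 0.6967, 0.1779], [255.4, 166.6, 0.5959, 0.18], [287.7, 167.2, 0.5932, 0.0979], [288.9, 128.9, 0.6945, 0.0949]]
rect [[0.5945, 0.1812], [0.6992, 0.1799], [0.6955, 0.0939], [0.5911, 0.0964]]
```

Corners agree between the two views: board origin ≈ (0.6412, 0.1402), yaw ≈ -1.4°. Next I'll find how the sheep sits in the hand from its head.

Run:
```python
from h import *
from scipy.optimize import fsolve
z=np.load("pics/w_board.npz"); C=(z["K"],z["d"],z["T"]); im=z["im"]
hsv=cv2.cvtColor(im,cv2.COLOR_RGB2HSV); m=(hsv[...,2]<120)[160:212,280:340].astype(np.uint8)
c=max(cv2.findContours(m,0,1)[0],key=cv2.contourArea); r=cv2.minAreaRect(c); px=np.array(r[0])+[280,160]; print(px,r[1:])
st=read_state(); p=st["position"]; R=st["tcp_rot"]; print(p)
P=toplane([px],p[2]-.0388+.010,*C)[0]; t=R.T@(P-p); print("head in tool",t)
# in tool coords viewed with y flipped: use (tx,-ty) right-handed up
h=np.array([t[0],-t[1]])
f=lambda v:[v[0]+.030*np.cos(v[1])-.014*np.sin(v[1])-h[0], .030*np.sin(v[1])+.014*np.cos(v[1])-h[1]]
v=fsolve(f,[0,-.17]); print("knob ahead",v[0],"sheep yaw rel tool",np.degrees(v[1]))
```

```text
[310.68800163 188.2159996 ] ((34.167118072509766, 38.81814193725586), 10.304845809936523)
[0.52990344 0.13035032 0.20940365]
head in tool [ 0.0341702  -0.00851323  0.02882947]
knob ahead 0.002177625636493818 sheep yaw rel tool -10.115788886591996
```

```bash
python3 go.py 0.639 0.14 0.09 8.6 0.639 0.14 0.0455 8.6
```

```text
now [0.5299 0.1304 0.2094] yaw 10.3 q [ 2. 27. 96. -0. 57. 82.] F [-0.2 -0.6 -0.5] t 3.3833
[0.363 0.033 0.398] [ 0.    -0.001  0.037] rows 3.9
[0.363 0.033 0.547] [ 0.    -0.001  0.037] rows 4.7
```

>>> step_arm(
  steps=[
    [0.363,0.033,0.2,0,0,0.037,1],
    [0.363,0.033,0.3,0,0,0.037,1],
    [0.363,0.033,0.4,0,0,0.037,1],
    [0.363,0.033,0.4,0,0,0.037,1],
    [0.363,0.033,0.4,0,0,0.037,1],
    [0.363,0.033,0.47,0,0,0.037,1],
    [0.363,0.033,0.547,0,0,0.037,1],
    [0.363,0.033,0.547,0,0,0.037,1],
  ],
)

```text
time_s: 4.05
position: [0.637, 0.1356, 0.0424]
tcp_rot: [[0.99, 0.144, -0.005], [0.144, -0.99, -0.001], [-0.005, 0.0, -1.0]]
force: [-0.8, -0.5, -0.4]
opening: 0.188
grasp_force: 30.0
```

>>> step_arm(
  steps=[
    [0,0,0.003,0,0,0,1],
    [0,0,0.003,0,0,0,1],
    [0,0,0.003,0,0,0,0.3],
    [0,0,0.003,0,0,0,0.3],
    [0,0,0.003,0,0,0,0],
    [0,0,-0.1,0,0,0,0],
    [0,0,-0.3,0,0,0,0],
    [0,0,-0.4,0,0,0,0],
  ],
)

```text
time_s: 4.72
position: [0.6376, 0.1376, 0.159]
tcp_rot: [[0.989, 0.146, -0.003], [0.146, -0.989, -0.0], [-0.003, -0.0, -1.0]]
force: [1.2, -0.2, 0.6]
opening: 0.479
grasp_force: 0.0
```

```bash
python3 - <<'E'
from h import *
print(read_state()["time_s"])
a,_=snap("top"); b,_=snap("side")
r=lambda i,x0,y0,x1,y1,s:cv2.resize(i[y0:y1,x0:x1,::-1],None,fx=s,fy=s,interpolation=cv2.INTER_CUBIC)
cv2.imwrite("pics/chk1.png",np.hstack([r(a,240,115,310,185,5.6),r(b,195,220,275,290,5)[:350].copy() if 0 else cv2.resize(b[225:285,200:270,::-1],(400,392))]))
E
python3 go.py 0.40 0.14 0.22 0
```

```text
4.7167
now [0.6441 0.1381 0.1672] yaw 8.4 q [ 2. 38. 82.  0. 60. 84.] F [ 1.2 -0.3  0.8] t 4.8167
[-0.801 -0.125 -0.19 ] [ 0.001 -0.022  0.186] rows 6.0
```

View pics/chk1.png

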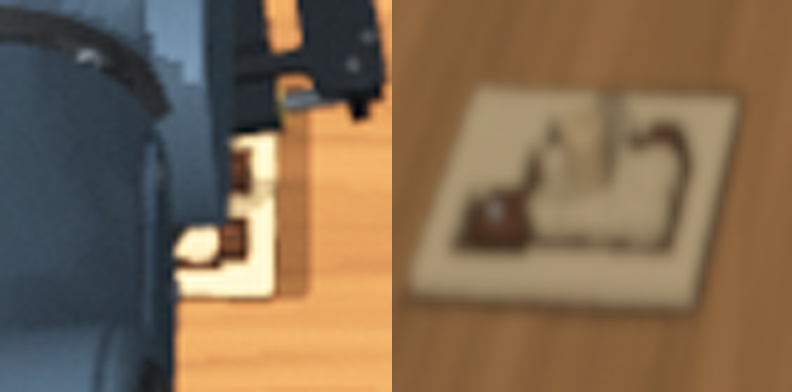

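The sheep lies inside its cut-out with the knob upright. Next is the domino, estimated yaw about -40°.

```bash
python3 go.py 0.43 0.16 0.2 -36
```

```text
now [0.6441 0.1381 0.1672] yaw 8.4 q [ 2. 38. 82.  0. 60. 84.] F [ 1.2 -0.3  0.8] t 4.8167
[-0.693 -0.176 -0.121] [-0.006 -0.021  0.986] rows 6.2
```

>>> step_arm(
  steps=[
    [-0.693,-0.176,-0.11,0,0,0.986,-1],
    [-0.693,-0.176,-0.11,0,0,0.986,-1],
    [-0.693,-0.176,-0.11,0,0,0.986,-1],
    [-0.693,-0.176,-0.11,0,0,0.986,-1],
    [-0.693,-0.176,-0.11,0,0,0.986,-1],
    [-0.693,-0.176,-0.11,0,0,0.986,-1],
    [-0.693,-0.176,-0.11,0,0,0.986,-1],
    [-0.693,-0.176,-0.11,0,0,0.986,-1],
  ],
)

```text
time_s: 5.48
position: [0.4263, 0.1598, 0.1924]
tcp_rot: [[0.81, -0.586, 0.003], [-0.586, -0.81, 0.0], [0.003, -0.002, -1.0]]
force: [0.6, 0.6, -0.6]
opening: 0.973
grasp_force: 0.0
```

```bash
cat > rect.py <<'E'
from h import *
def rect(im,C,m,h,box,grow=1):
    x0,y0,x1,y1=box; m=m[y0:y1,x0:x1].astype(np.uint8); m=cv2.morphologyEx(m,cv2.MORPH_CLOSE,np.ones((7,7)))
    c=max(cv2.findContours(m,0,1)[0],key=cv2.contourArea).reshape(-1,2)+[x0,y0]
    W=(toplane(c,h,*C)[:,:2]*1000).astype(np.float32); r=cv2.minAreaRect(W); b=cv2.boxPoints(r)
    e=b[1]-b[0]; f=b[2]-b[1]; L=e if np.hypot(*e)>np.hypot(*f) else f
    print("px bbox",c.min(0),c.max(0),"centre",r[0],"size",r[1],"yaw long",np.degrees(np.arctan2(L[1],L[0])))
E
python3 - <<'E'
from rect import *
im,C=snap("wrist","w_dom"); s=read_state(); print(s["position"].round(4))
hsv=cv2.cvtColor(im,cv2.COLOR_RGB2HSV)
m=(hsv[...,2]<60)|((hsv[...,1]<40)&(hsv[...,2]>150)); rect(im,C,m,.015,(220,60,420,235))
E
python3 go.py 0.43 0.16 0.03 -40
```

```text
[0.4275 0.1597 0.1922]
px bbox [303 172] [337 201] centre (427.2558288574219, 164.20860290527344) size (29.974313735961914, 27.016450881958008) yaw long 71.30626
now [0.4275 0.1597 0.1922] yaw -35.9 q [  6.  22. 109.  -0.  48. 132.] F [0.3 0.2 0.2] t 5.5333
[ 0.005 -0.004  0.541] [-0.003 -0.004  0.092] rows 3.9
```

View pics/w_dom.png

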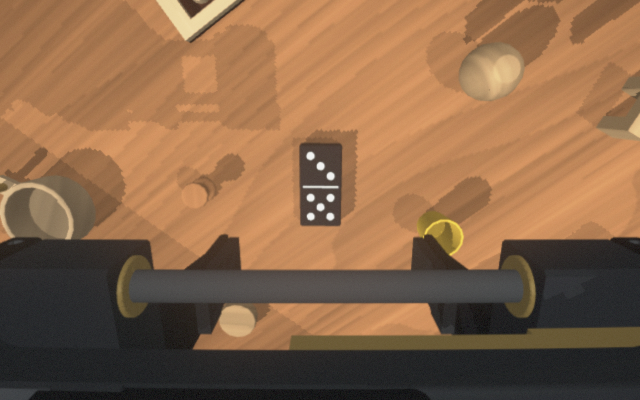

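The domino is at (321,185), corners (300,144),(342,143),(342,226),(301,227), nearly aligned with the jaws; the yellow cup is clear of them.

```bash
python3 - <<'E'
from rect import *
im=cv2.imread("pics/w_dom.png")[:,:,::-1]; c=capture("wrist"); s=read_state(); C=cam(c,s)
hsv=cv2.cvtColor(c["image"],cv2.COLOR_RGB2HSV)
m=(hsv[...,2]<85)|((hsv[...,1]<60)&(hsv[...,2]>150)); rect(c["image"],C,m,.015,(280,120,362,236))
E
python3 go.py 0.43 0.16 0.03 -36
```

```text
px bbox [301 145] [341 225] centre (431.21856689453125, 162.22801208496094) size (36.07825469970703, 73.93447875976562) yaw long -35.838566
now [0.4279 0.1596 0.192 ] yaw -35.9 q [  6.  22. 109.  -0.  48. 132.] F [-0.5 -0.3 -0.1] t 5.5833
[ 0.003 -0.004  0.54 ] [-0.003 -0.003  0.002] rows 3.9
```

```bash
python3 go.py 0.4312 0.1622 0.033 -35.9
```

```text
now [0.4279 0.1596 0.192 ] yaw -35.9 q [  6.  22. 109.  -0.  48. 132.] F [-0.5 -0.3 -0.1] t 5.5833
[ 0.002 -0.012  0.53 ] [-0.003 -0.003  0.   ] rows 3.8
```

>>> step_arm(
  steps=[
    [0.002,-0.012,0.2,0,0,0,-0.4],
    [0.002,-0.012,0.35,0,0,0,-0.4],
    [0.002,-0.012,0.45,0,0,0,-0.4],
    [0.002,-0.012,0.53,0,0,0,-0.4],
    [0.002,-0.012,0.53,0,0,0,-0.4],
    [0.002,-0.012,0.53,0,0,0,-0.4],
    [0.002,-0.012,0.53,0,0,0,1],
    [0.002,-0.012,0.53,0,0,0,1],
  ],
)

```text
time_s: 6.25
position: [0.4293, 0.162, 0.0323]
tcp_rot: [[0.809, -0.588, 0.001], [-0.588, -0.809, 0.0], [0.001, -0.001, -1.0]]
force: [0.5, 0.1, 0.2]
opening: 0.621
grasp_force: 0.0
```

>>> step_arm(
  steps=[
    [0,0,0,0,0,0,1],
    [0,0,0,0,0,0,1],
    [0,0,-0.05,0,0,0,1],
    [0,0,-0.15,0,0,0,1],
    [0,0,-0.3,0,0,0,1],
    [0,0,-0.45,0,0,0,1],
    [0,0,-0.55,0,0,0,1],
    [0,0,-0.55,0,0,0,1],
  ],
)

```text
time_s: 6.92
position: [0.4321, 0.1629, 0.2046]
tcp_rot: [[0.809, -0.587, 0.016], [-0.587, -0.809, 0.002], [0.012, -0.011, -1.0]]
force: [0.4, -0.5, 1.1]
opening: 0.05
grasp_force: 0.0
```

```bash
python3 - <<'E'
from rect import *
z=np.load("pics/top1.npz"); im=z["im"]; C=(z["K"],z["d"],z["T"]); hsv=cv2.cvtColor(im,cv2.COLOR_RGB2HSV)
rect(im,C,(hsv[...,1]<105)&(hsv[...,2]>150),.009,(355,122,412,185))
E
python3 go.py 0.54 -0.11 0.21 -24
```

```text
px bbox [364 131] [403 178] centre (625.8403930664062, -146.8172149658203) size (70.61932373046875, 108.47235107421875) yaw long -22.183758
now [0.4321 0.1629 0.2046] yaw -36.0 q [  7.  21. 108.   0.  50. 133.] F [ 0.4 -0.5  1.1] t 6.9167
[ 0.825  0.525 -0.014] [-0.012 -0.016 -0.266] rows 7.0
```

The fingers had not closed before the lift. I'll look again at the domino.

```bash
python3 - <<'E'
from rect import *
s=read_state(); c=capture("wrist"); C=cam(c,s); print(s["position"])
hsv=cv2.cvtColor(c["image"],cv2.COLOR_RGB2HSV)
m=(hsv[...,2]<85)|((hsv[...,1]<60)&(hsv[...,2]>150)); rect(c["image"],C,m,.015,(280,120,362,236))
cv2.imwrite("pics/w_dom2.png",c["image"][:,:,::-1])
E
python3 go.py 0.4315 0.1625 0.033 -35.9
```

```text
[0.43213958 0.16286384 0.20463032]
px bbox [314 148] [352 225] centre (428.21270751953125, 159.70333862304688) size (35.529502868652344, 74.03377532958984) yaw long -35.88562
now [0.4306 0.1626 0.202 ] yaw -36.0 q [  7.  22. 108.  -0.  49. 133.] F [0.2 1.  0.3] t 6.9667
[-0.002  0.003  0.563] [-0.01  -0.011 -0.002] rows 4.1
```

View pics/w_dom2.png

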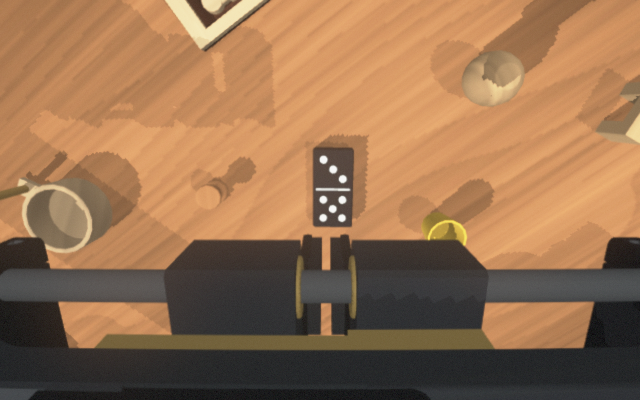

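The domino is still lying flat at (333,187). I'll retry with more closing time.

>>> step_arm(
  steps=[
    [-0.002,0.003,0.2,0,0,0,-0.3],
    [-0.002,0.003,0.2,0,0,0,-0.3],
    [-0.002,0.003,0.3,0,0,0,-0.3],
    [-0.002,0.003,0.35,0,0,0,-0.3],
    [-0.002,0.003,0.35,0,0,0,-0.3],
    [-0.002,0.003,0.35,0,0,0,-0.3],
    [-0.002,0.003,0.35,0,0,0,-0.3],
    [-0.002,0.003,0.35,0,0,0,-0.3],
  ],
)

```text
time_s: 7.63
position: [0.4277, 0.1619, 0.0935]
tcp_rot: [[0.809, -0.588, 0.002], [-0.588, -0.809, 0.0], [0.002, -0.001, -1.0]]
force: [0.4, 0.1, 0.7]
opening: 0.55
grasp_force: 0.0
```

```bash
python3 go.py 0.4305 0.1615 0.032 -35.9
```

```text
now [0.4277 0.1619 0.0935] yaw -36.0 q [  7.  34. 113.  -0.  33. 133.] F [0.4 0.1 0.7] t 7.6333
[ 0.008 -0.004  0.205] [-0.002 -0.002 -0.002] rows 1.5
```

>>> step_arm(
  steps=[
    [0.006,-0.004,0,0,0,0,-0.3],
    [0.006,-0.004,0.05,0,0,0,-0.3],
    [0.006,-0.004,0.15,0,0,0,-0.3],
    [0.006,-0.004,0.205,0,0,0,-0.3],
    [0.006,-0.004,0.205,0,0,0,-0.3],
    [0.006,-0.004,0.205,0,0,0,1],
    [0.006,-0.004,0.205,0,0,0,1],
    [0.006,-0.004,0.205,0,0,0,1],
  ],
)

```text
time_s: 8.3
position: [0.4301, 0.1618, 0.0323]
tcp_rot: [[0.809, -0.588, 0.003], [-0.588, -0.809, 0.0], [0.002, -0.002, -1.0]]
force: [0.2, -0.1, 0.3]
opening: 0.504
grasp_force: 0.0
```

>>> step_arm(
  steps=[
    [0,0,0,0,0,0,1],
    [0,0,0,0,0,0,1],
    [0,0,0,0,0,0,1],
    [0,0,0,0,0,0,1],
  ],
)

```text
time_s: 8.63
position: [0.4299, 0.1618, 0.0322]
tcp_rot: [[0.809, -0.588, 0.002], [-0.588, -0.809, 0.0], [0.002, -0.002, -1.0]]
force: [0.1, -1.1, 6.8]
opening: 0.431
grasp_force: 30.0
```

>>> step_arm(
  steps=[
    [0,0,-0.1,0,0,0,1],
    [0,0,-0.25,0,0,0,1],
    [0,0,-0.35,0,0,0,1],
    [0.2,0.2,-0.35,0,0,-0.1,1],
    [0.4,0.4,-0.35,0,0,-0.2,1],
    [0.6,0.5,-0.35,0,0,-0.3,1],
    [0.6,0.5,-0.35,0,0,-0.3,1],
    [0.6,0.5,-0.35,0,0,-0.3,1],
  ],
)

```text
time_s: 9.3
position: [0.4789, -0.0418, 0.1368]
tcp_rot: [[0.924, -0.382, 0.001], [-0.382, -0.924, -0.0], [0.001, -0.0, -1.0]]
force: [0.9, 0.3, -0.2]
opening: 0.433
grasp_force: 30.0
```

```bash
python3 go.py 0.6258 -0.1468 0.1 -22.1
```

```text
now [ 0.4789 -0.0418  0.1368] yaw -22.5 q [-18.  30. 108.   0.  42.  94.] F [ 0.9  0.3 -0.2] t 9.3
[0.586 0.136 0.123] [-0.    -0.001 -0.008] rows 4.4
```

>>> step_arm(
  steps=[
    [0.586,0.136,0.12,0,0,-0.008,1],
    [0.586,0.136,0.12,0,0,-0.008,1],
    [0.586,0.136,0.12,0,0,-0.008,1],
    [0.586,0.136,0.12,0,0,-0.008,1],
    [0.586,0.136,0.12,0,0,-0.008,1],
    [0.586,0.136,0.12,0,0,-0.008,1],
    [0.586,0.136,0.12,0,0,-0.008,1],
    [0.586,0.136,0.12,0,0,-0.008,1],
  ],
)

```text
time_s: 9.97
position: [0.6239, -0.144, 0.0998]
tcp_rot: [[0.926, -0.377, -0.003], [-0.377, -0.926, 0.001], [-0.003, -0.0, -1.0]]
force: [-0.9, 0.8, -1.3]
opening: 0.434
grasp_force: 30.0
```

```bash
python3 go.py 0.6258 -0.1468 0.0365 -22.1
python3 - <<'E'
from h import *
snap("wrist","w_tray")
E
```

```text
now [ 0.6239 -0.144   0.0998] yaw -22.1 q [-23.  42.  86.   0.  52.  89.] F [-0.9  0.8 -1.3] t 9.9667
[0.01  0.006 0.211] [-0.     0.004 -0.001] rows 1.5
```

View pics/w_tray.png

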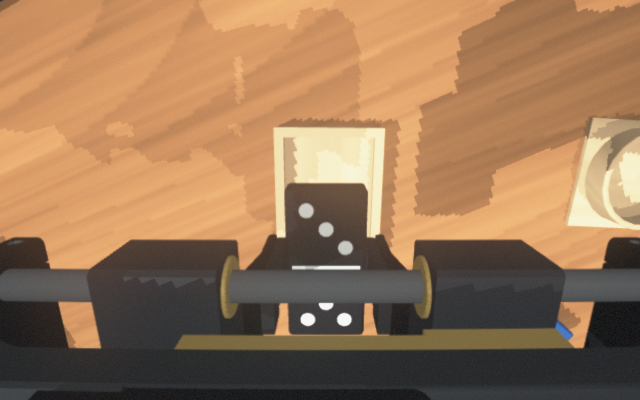

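The domino is aligned with and centred over the tray (tray edges 274–384, domino 285–367). I'll lower it.

>>> step_arm(
  steps=[
    [0.006,0.006,0.1,0,0,0,1],
    [0.006,0.006,0.17,0,0,0,1],
    [0.006,0.006,0.212,0,0,0,1],
    [0.006,0.006,0.212,0,0,0,1],
    [0.006,0.006,0.212,0,0,0,1],
    [0.006,0.006,0.212,0,0,0,1],
    [0.006,0.006,0.212,0,0,0,0],
    [0.006,0.006,0.212,0,0,0,-0.3],
  ],
)

```text
time_s: 10.68
position: [0.6269, -0.1475, 0.0373]
tcp_rot: [[0.926, -0.377, 0.001], [-0.377, -0.926, -0.0], [0.001, -0.0, -1.0]]
force: [0.3, 0.3, 0.1]
opening: 0.507
grasp_force: 0.0
```

>>> step_arm(
  steps=[
    [0,0,0,0,0,0,-0.3],
    [0,0,0,0,0,0,-0.3],
    [0,0,-0.05,0,0,0,-0.3],
    [0,0,-0.2,0,0,0,-0.3],
    [0,0,-0.35,0,0,0,-0.3],
    [0,0,-0.4,0,0,0,-0.3],
  ],
)

```text
time_s: 11.18
position: [0.6286, -0.1483, 0.161]
tcp_rot: [[0.926, -0.377, 0.006], [-0.377, -0.926, -0.003], [0.007, 0.0, -1.0]]
force: [1.1, 0.6, 0.7]
opening: 0.649
grasp_force: 0.0
```

```bash
python3 - <<'E'
from rect import *
s=read_state(); c=capture("wrist"); C=cam(c,s); cv2.imwrite("pics/w_tray2.png",c["image"][:,:,::-1])
hsv=cv2.cvtColor(c["image"],cv2.COLOR_RGB2HSV)
m=(hsv[...,2]<85)|((hsv[...,1]<60)&(hsv[...,2]>150)); rect(c["image"],C,(hsv[...,2]<85),.018,(290,120,352,236))
E
python3 go.py 0.43 -0.02 0.2 50
```

```text
px bbox [305 215] [331 235] centre (608.7579956054688, -133.97454833984375) size (21.71379280090332, 17.46904945373535) yaw long 67.85846
now [ 0.6307 -0.149   0.1647] yaw -22.1 q [-23.  37.  83.   0.  59.  89.] F [ 0.7 -0.4  2.6] t 11.2333
[-0.78  -0.146 -0.128] [ 0.011 -0.015 -1.603] rows 10.1
```

View pics/w_tray2.png

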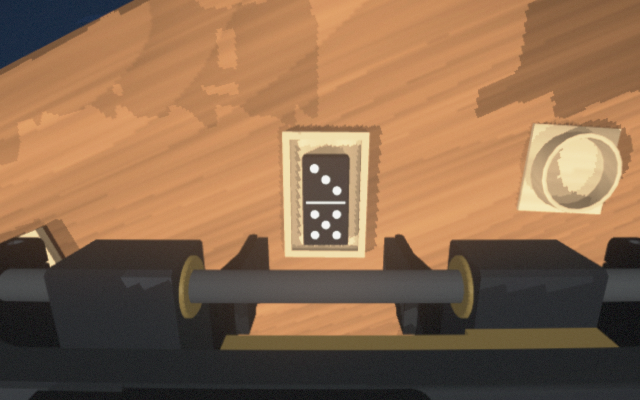

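The domino is seated flat with its dots up. Next the egg.

```bash
python3 go.py 0.43 -0.005 0.2 -22
```

```text
now [ 0.6307 -0.149   0.1647] yaw -22.1 q [-23.  37.  83.   0.  59.  89.] F [ 0.7 -0.4  2.6] t 11.2333
[-0.799 -0.193 -0.128] [ 0.    -0.017 -0.003] rows 6.0
```

>>> step_arm(
  steps=[
    [-0.79,-0.193,-0.13,0,0,0,-0.6],
    [-0.79,-0.193,-0.13,0,0,0,-0.6],
    [-0.79,-0.193,-0.13,0,0,0,-0.6],
    [-0.79,-0.193,-0.13,0,0,0,-0.6],
    [-0.79,-0.193,-0.13,0,0,0,-0.6],
    [-0.79,-0.193,-0.13,0,0,0,-0.6],
    [-0.79,-0.193,-0.13,0,0,0,-0.6],
    [-0.79,-0.193,-0.13,0,0,0,-0.6],
  ],
)

```text
time_s: 11.9
position: [0.4269, -0.0032, 0.1959]
tcp_rot: [[0.927, -0.375, -0.001], [-0.375, -0.927, 0.0], [-0.001, 0.0, -1.0]]
force: [0.8, -1.2, -0.4]
opening: 0.801
grasp_force: 0.0
```

Run:
```python
from h import *
s=read_state(); c=capture("wrist"); C=cam(c,s); cv2.imwrite("pics/w_egg.png",c["image"][:,:,::-1]); np.savez("pics/w_egg",im=c["image"],K=C[0],d=C[1],T=C[2])
print(s["position"].round(4),proj([[.429,-.004,.03]],*C),C[2][:3,3].round(3))
```

```text
[ 0.4269 -0.0032  0.1959] [[324.87800251 187.08005599]] [ 0.494 -0.031  0.333]
```

View pics/w_egg.png

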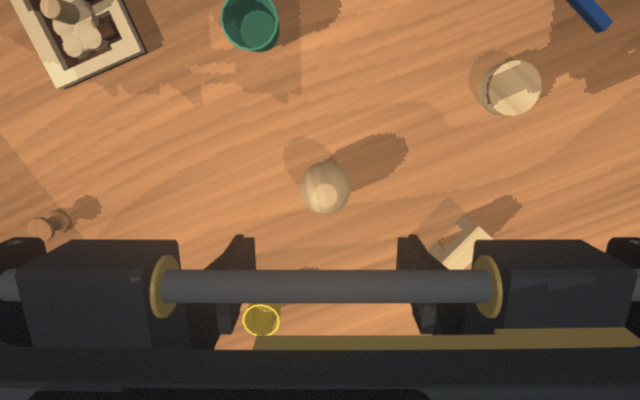

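Egg silhouette centred at (325,187), about 50 px wide. That matches the top-view estimate (0.429,-0.004). The thick counter is at (513,88).

```bash
python3 go.py 0.429 -0.004 0.0445 -22
python3 - <<'E'
from h import *
for f,nm,box,h,lo in (("w_egg","thick",(470,50,560,130),.022,150),("top1","thick",(380,205,420,240),.022,150),("top0","thick",(380,205,420,240),.022,150),("top0","thin",(190,245,215,270),.014,150),("top0","tube",(155,160,195,200),.033,0)):
    z=np.load(f"pics/{f}.npz"); C=(z["K"],z["d"],z["T"]); x0,y0,x1,y1=box; s=6
    im=cv2.resize(z["im"][y0:y1,x0:x1],None,fx=s,fy=s,interpolation=cv2.INTER_CUBIC); hsv=cv2.cvtColor(im,cv2.COLOR_RGB2HSV)
    m=((hsv[...,1]<118)&(hsv[...,2]>140)).astype(np.uint8); m=cv2.morphologyEx(m,cv2.MORPH_OPEN,np.ones((9,9)))
    c=max(cv2.findContours(m,0,1)[0],key=cv2.contourArea).reshape(-1,2)
    W=(toplane((c+.5)/s-.5+[x0,y0],h,*C)[:,:2]*1000).astype(np.float32); print(f,nm,cv2.fitEllipse(W),cv2.minEnclosingCircle(W))
E
```

```text
now [ 0.4293 -0.0044  0.196 ] yaw -22.1 q [-16.  20. 112.  -0.  47.  97.] F [-0.4  0.1  0.7] t 11.95
[-0.002 -0.001  0.505] [-0.    -0.003 -0.002] rows 3.6
w_egg thick ((447.5326843261719, -179.4148406982422), (44.761722564697266, 53.857540130615234), 166.64907836914062) ((447.4573669433594, -178.91146850585938), 26.868070602416992)
top1 thick ((444.98565673828125, -183.9747314453125), (90.54267883300781, 116.62092590332031), 25.12650489807129) ((449.0906982421875, -178.1912384033203), 65.26854705810547)
top0 thick ((446.1861267089844, -182.33145141601562), (43.79365921020508, 45.5810661315918), 30.448261260986328) ((446.44488525390625, -182.0621795654297), 23.156475067138672)
top0 thin ((366.44677734375, 314.1843566894531), (35.68235397338867, 37.020294189453125), 3.0270512104034424) ((366.17486572265625, 314.0357360839844), 18.934919357299805)
top0 tube ((560.50732421875, 383.9055480957031), (65.404296875, 80.50193786621094), 109.86424255371094) ((564.4310302734375, 389.0072021484375), 44.52117156982422)
```

>>> step_arm(
  steps=[
    [-0.001,0,0.2,0,0,0,-0.6],
    [-0.001,0,0.35,0,0,0,-0.6],
    [-0.001,0,0.45,0,0,0,-0.6],
    [-0.001,0,0.505,0,0,0,-0.6],
    [-0.001,0,0.505,0,0,0,0.2],
    [-0.001,0,0.505,0,0,0,1],
    [-0.001,0,0.505,0,0,0,1],
    [-0.001,0,0.505,0,0,0,1],
  ],
)

```text
time_s: 12.62
position: [0.4304, -0.005, 0.0455]
tcp_rot: [[0.926, -0.377, 0.004], [-0.377, -0.926, -0.001], [0.004, -0.0, -1.0]]
force: [-0.1, 0.0, 0.8]
opening: 0.58
grasp_force: 0.0
```

>>> step_arm(
  steps=[
    [0,0,0,0,0,0,1],
    [0,0,0,0,0,0,1],
    [0,0,0,0,0,0,1],
    [0,0,0,0,0,0,1],
  ],
)

```text
time_s: 12.95
position: [0.4302, -0.0048, 0.0457]
tcp_rot: [[0.926, -0.377, 0.005], [-0.377, -0.926, -0.001], [0.005, -0.001, -1.0]]
force: [0.6, -0.5, 8.8]
opening: 0.492
grasp_force: 30.0
```

>>> step_arm(
  steps=[
    [0,0,-0.03,0,0,0,1],
    [0,0,-0.08,0,0,0,1],
    [0,0,-0.15,0,0,0,1],
    [0,0,-0.25,0,0,0,1],
    [0,0,-0.4,0,0,0,1],
    [0,0,-0.5,0,0,0,1],
    [0,0,-0.5,0,0,0,1],
  ],
)

```text
time_s: 13.53
position: [0.4319, -0.005, 0.2002]
tcp_rot: [[0.926, -0.376, 0.013], [-0.376, -0.926, -0.004], [0.014, -0.002, -1.0]]
force: [0.7, 0.1, -0.1]
opening: 0.497
grasp_force: 30.0
```

```bash
python3 go.py 0.475 -0.3 0.2 -22
```

```text
now [ 0.4319 -0.005   0.2002] yaw -22.1 q [-16.  20. 112.   0.  47.  97.] F [ 0.7  0.1 -0.1] t 13.5333
[0.503 0.857 0.006] [-0.002 -0.017 -0.003] rows 7.1
```

>>> step_arm(
  steps=[
    [0.1,0.15,0,0,0,0,1],
    [0.5,0.857,0,0,0,0,1],
    [0.5,0.857,0,0,0,0,1],
    [0.5,0.857,0,0,0,0,1],
    [0.5,0.857,0,0,0,0,1],
    [0.5,0.857,0,0,0,0,1],
    [0.5,0.857,0,0,0,0,1],
    [0.5,0.857,0,0,0,0,1],
  ],
)

```text
time_s: 14.2
position: [0.4722, -0.3068, 0.1947]
tcp_rot: [[0.924, -0.381, 0.005], [-0.381, -0.924, -0.007], [0.007, 0.005, -1.0]]
force: [1.2, -0.1, -0.1]
opening: 0.493
grasp_force: 30.0
```

>>> step_arm(
  steps=[
    [0,0,0,0,0,0,1],
    [0,0,0,0,0,0,1],
    [0,0,0,0,0,0,1],
    [0,0,0,0,0,0,1],
  ],
)

```text
time_s: 14.53
position: [0.47, -0.2968, 0.1938]
tcp_rot: [[0.927, -0.375, -0.001], [-0.375, -0.927, 0.002], [-0.002, -0.001, -1.0]]
force: [0.5, -0.7, -0.5]
opening: 0.498
grasp_force: 30.0
```

Run:
```python
from h import *
s=read_state(); c=capture("wrist"); C=cam(c,s); np.savez("pics/w_st",im=c["image"],K=C[0],d=C[1],T=C[2]); cv2.imwrite("pics/w_st.png",c["image"][:,:,::-1])
im=c["image"]; hsv=cv2.cvtColor(im,cv2.COLOR_RGB2HSV)
px=proj([[.567,-.345,.02],[.567,-.345,.003]],*C); print(s["position"].round(4),px)
u,v=px[0].astype(int); x0,y0,x1,y1=max(u-70,0),max(v-70,0),min(u+70,640),min(v+70,240)
m=((hsv[...,1]<112)&(hsv[...,2]>140))[y0:y1,x0:x1].astype(np.uint8); m=cv2.morphologyEx(m,cv2.MORPH_CLOSE,np.ones((5,5)))
c2=max(cv2.findContours(m,0,1)[0],key=cv2.contourArea).reshape(-1,2)+[x0,y0]; print(c2.min(0),c2.max(0))
W=(toplane(c2,.003,*C)[:,:2]*1000).astype(np.float32); print(cv2.minAreaRect(W))
# egg held: pale region near the jaws
e=((hsv[...,1]<118)&(hsv[...,2]>110))[120:245,270:380].astype(np.uint8); e=cv2.morphologyEx(e,cv2.MORPH_OPEN,np.ones((5,5)))
k=max(cv2.findContours(e,0,1)[0],key=cv2.contourArea).reshape(-1,2)+[270,120]; print("egg",k.min(0),k.max(0))
# rim circle
g=cv2.GaussianBlur(cv2.cvtColor(im,cv2.COLOR_RGB2GRAY),(3,3),0)[y0:y1,x0:x1]
h=cv2.HoughCircles(g,cv2.HOUGH_GRADIENT,1,5,param1=80,param2=12,minRadius=24,maxRadius=48)
if h is not None:
    for a in h[0][:5]: print("circ",a+[x0,y0,0],toplane([a[:2]+[x0,y0]],.02,*C).round(4))
```

```text
[ 0.47   -0.2968  0.1938] [[335.24936805  58.53991761]
 [334.75222713  60.91142968]]
[292   9] [383 104]
((569.182861328125, -347.1766357421875), (74.48223114013672, 74.7344970703125), 64.92054748535156)
egg [287 218] [366 244]
circ [332.5         54.5         39.59999847] [[ 0.5707 -0.3441  0.02  ]]
circ [338.5         53.5         37.40000153] [[ 0.5696 -0.3489  0.02  ]]
circ [322.5         56.5         46.29999924] [[ 0.5724 -0.3359  0.02  ]]
circ [338.5         59.5         38.59999847] [[ 0.5653 -0.3472  0.02  ]]
circ [343.5         55.5         39.70000076] [[ 0.5666 -0.3521  0.02  ]]
```

The foot measures 74.5 × 74.7 mm, as it should; stand centre (0.568,-0.3465).

```bash
python3 go.py 0.568 -0.3465 0.14 -22 0.568 -0.3465 0.06 -22
```

```text
now [ 0.4703 -0.297   0.194 ] yaw -22.0 q [-44.  29.  95.   0.  56.  68.] F [-0.2 -0.  -0.3] t 14.5833
[0.364 0.031 0.179] [-0.001  0.002 -0.001] rows 2.9
[0.364 0.031 0.446] [-0.001  0.002 -0.001] rows 4.1
```

>>> step_arm(
  steps=[
    [0.364,0.031,0.18,0,0,0,1],
    [0.364,0.031,0.18,0,0,0,1],
    [0.364,0.031,0.18,0,0,0,1],
    [0.364,0.031,0.18,0,0,0,1],
    [0.364,0.031,0.3,0,0,0,1],
    [0.364,0.031,0.4,0,0,0,1],
    [0.364,0.031,0.446,0,0,0,1],
    [0.364,0.031,0.446,0,0,0,1],
  ],
)

```text
time_s: 15.25
position: [0.5658, -0.3457, 0.0564]
tcp_rot: [[0.927, -0.376, -0.007], [-0.376, -0.927, 0.006], [-0.009, -0.003, -1.0]]
force: [-0.9, 1.1, 0.1]
opening: 0.501
grasp_force: 30.0
```

>>> step_arm(
  steps=[
    [0,0,0,0,0,0,1],
    [0,0,0,0,0,0,1],
    [0,0,0,0,0,0,1],
    [0,0,0,0,0,0,1],
  ],
)

```text
time_s: 15.58
position: [0.5692, -0.3497, 0.0624]
tcp_rot: [[0.926, -0.377, 0.003], [-0.377, -0.926, -0.003], [0.004, 0.001, -1.0]]
force: [0.2, -0.0, -1.1]
opening: 0.498
grasp_force: 30.0
```

```bash
python3 go.py 0.568 -0.3465 0.0505 -22
```

```text
now [ 0.5692 -0.3497  0.0624] yaw -22.2 q [-41.  46.  83.   0.  51.  71.] F [ 0.2 -0.  -1.1] t 15.5833
[-0.008 -0.008  0.04 ] [ 0.002 -0.005 -0.003] rows 0.3
```

>>> step_arm(
  steps=[
    [-0.004,-0.004,0.01,0,0,0,1],
    [-0.004,-0.004,0.02,0,0,0,1],
    [-0.004,-0.004,0.03,0,0,0,1],
    [-0.004,-0.004,0.032,0,0,0,1],
    [-0.004,-0.004,0.032,0,0,0,1],
    [-0.004,-0.004,0.032,0,0,0,1],
    [-0.004,-0.004,0.032,0,0,0,1],
  ],
)

```text
time_s: 16.17
position: [0.5676, -0.3474, 0.0505]
tcp_rot: [[0.926, -0.377, -0.0], [-0.377, -0.926, 0.0], [-0.0, -0.0, -1.0]]
force: [-0.3, -0.2, -0.6]
opening: 0.495
grasp_force: 30.0
```

Settled at the right height, so I'll release slowly and rise.

>>> step_arm(
  steps=[
    [0,0,0,0,0,0,-0.1],
    [0,0,0,0,0,0,-0.2],
    [0,0,0,0,0,0,-0.4],
    [0,0,0,0,0,0,-0.4],
    [0,0,0,0,0,0,-0.4],
    [0,0,-0.1,0,0,0,-0.4],
    [0,0,-0.25,0,0,0,-0.4],
    [0,0,-0.45,0,0,0,-0.4],
  ],
)

```text
time_s: 16.83
position: [0.5666, -0.3465, 0.1635]
tcp_rot: [[0.926, -0.377, -0.003], [-0.377, -0.926, 0.003], [-0.004, -0.001, -1.0]]
force: [1.5, -1.1, -0.2]
opening: 0.697
grasp_force: 0.0
```

```bash
python3 - <<'E'
from h import *
s=read_state(); c=capture("wrist"); C=cam(c,s); im=c["image"]; cv2.imwrite("pics/w_egg2.png",im[:,:,::-1]); np.savez("pics/w_egg2",im=im,K=C[0],d=C[1],T=C[2])
print(s["time_s"],s["position"].round(4),proj([[.568,-.3465,.004],[.568,-.3465,.035],[.568,-.3465,.066]],*C).round(1).tolist())
a,_=snap("side","side2"); b,_=snap("top","top2")
E
python3 go.py 0.446 -0.182 0.2 -22  0.446 -0.182 0.2 -60
```

```text
16.8333 [ 0.5666 -0.3465  0.1635] [[324.6, 189.2], [324.4, 198.7], [324.2, 210.5]]
now [ 0.57   -0.3492  0.1688] yaw -22.1 q [-41.  38.  80.   0.  61.  71.] F [ 0.1  0.2 -0.4] t 16.9833
[-0.592 -0.36  -0.111] [ 0.004 -0.012 -0.003] rows 5.0
[-0.592 -0.36  -0.111] [-0.    -0.013  0.841] rows 5.3
```

>>> step_arm(
  steps=[
    [0,0,-0.1,0,0,0,-0.6],
    [-0.592,-0.36,-0.11,0,0,0,-0.6],
    [-0.592,-0.36,-0.11,0,0,0,-0.6],
    [-0.592,-0.36,-0.11,0,0,0,-0.6],
    [-0.592,-0.36,-0.11,0,0,0,-0.6],
    [-0.592,-0.36,-0.11,0,0,0,-0.6],
    [-0.592,-0.36,-0.11,0,0,0,-0.6],
    [-0.592,-0.36,-0.11,0,0,0,-0.6],
  ],
)

```text
time_s: 17.65
position: [0.441, -0.1773, 0.1959]
tcp_rot: [[0.927, -0.375, -0.004], [-0.375, -0.927, 0.003], [-0.005, -0.001, -1.0]]
force: [0.6, -0.9, 0.3]
opening: 0.795
grasp_force: 0.0
```

>>> step_arm(
  steps=[
    [0,0,0,0,0,0,-0.6],
    [0,0,0,0,0,0,-0.6],
    [0,0,0,0,0,0,-0.6],
  ],
)

```text
time_s: 17.9
position: [0.4451, -0.1817, 0.1968]
tcp_rot: [[0.926, -0.378, 0.001], [-0.378, -0.926, -0.001], [0.001, 0.0, -1.0]]
force: [-0.1, 0.0, -0.1]
opening: 0.801
grasp_force: 0.0
```

```bash
cat > disc.py <<'E'
import sys
from h import *
x,y,h=map(float,sys.argv[1:4])
s=read_state(); c=capture("wrist"); C=cam(c,s); im=c["image"]; cv2.imwrite("pics/w_%s.png"%sys.argv[4],im[:,:,::-1])
u,v=proj([[x,y,h]],*C)[0].astype(int); x0,y0,x1,y1=u-50,v-50,u+50,min(v+50,245); k=4
hsv=cv2.cvtColor(cv2.resize(im[y0:y1,x0:x1],None,fx=k,fy=k,interpolation=cv2.INTER_CUBIC),cv2.COLOR_RGB2HSV)
m=((hsv[...,1]<115)&(hsv[...,2]>130)).astype(np.uint8); m=cv2.morphologyEx(m,cv2.MORPH_OPEN,np.ones((9,9)))
n,l,st,ce=cv2.connectedComponentsWithStats(m); print("px",u,v,st[1:].tolist())
q=max(cv2.findContours(m,0,1)[0],key=cv2.contourArea).reshape(-1,2)
W=(toplane((q+.5)/k-.5+[x0,y0],h,*C)[:,:2]*1000).astype(np.float32); print(cv2.fitEllipse(W),cv2.minEnclosingCircle(W))
E
python3 disc.py .4465 -.181 .022 thick; python3 go.py 0.4465 -0.181 0.0405 -22
```

```text
px 323 186 [[113, 87, 201, 207, 32499]]
((447.7010498046875, -183.69708251953125), (44.90854263305664, 46.72990036010742), 61.576351165771484) ((448.2117919921875, -183.59547424316406), 23.867076873779297)
now [ 0.4449 -0.1815  0.1967] yaw -22.2 q [-36.  24. 106.  -0.  51.  77.] F [-0.1  0.7 -0.7] t 17.95
[ 0.004 -0.004  0.521] [ 0.    -0.001 -0.004] rows 3.7
```

Disc diameter measures 45–47 mm as it should, centre (0.447,-0.183).

>>> step_arm(
  steps=[
    [0.009,0.002,0.2,0,0,0,-0.6],
    [0.009,0.002,0.35,0,0,0,-0.6],
    [0.009,0.002,0.45,0,0,0,-0.6],
    [0.009,0.002,0.521,0,0,0,-0.6],
    [0.009,0.002,0.521,0,0,0,0],
    [0.009,0.002,0.521,0,0,0,1],
    [0.009,0.002,0.521,0,0,0,1],
    [0.009,0.002,0.521,0,0,0,1],
  ],
)

```text
time_s: 18.62
position: [0.4476, -0.183, 0.0427]
tcp_rot: [[0.926, -0.377, 0.004], [-0.377, -0.926, -0.003], [0.005, 0.001, -1.0]]
force: [-0.1, -0.1, -0.0]
opening: 0.585
grasp_force: 0.0
```

>>> step_arm(
  steps=[
    [0,0,0,0,0,0,1],
    [0,0,0,0,0,0,1],
    [0,0,0,0,0,0,1],
    [0,0,0,0,0,0,1],
  ],
)

```text
time_s: 18.95
position: [0.4476, -0.1829, 0.0428]
tcp_rot: [[0.926, -0.377, 0.004], [-0.377, -0.926, -0.003], [0.005, 0.001, -1.0]]
force: [0.6, -0.3, 8.5]
opening: 0.511
grasp_force: 30.0
```

>>> step_arm(
  steps=[
    [0,0,-0.03,0,0,0,1],
    [0,0,-0.08,0,0,0,1],
    [0,0,-0.15,0,0,0,1],
    [0,0,-0.25,0,0,0,1],
    [0,0,-0.4,0,0,0,1],
    [0,0,-0.5,0,0,0,1],
    [0,0,-0.5,0,0,0,1],
  ],
)

```text
time_s: 19.53
position: [0.4493, -0.1838, 0.1976]
tcp_rot: [[0.926, -0.377, 0.012], [-0.377, -0.926, -0.008], [0.014, 0.003, -1.0]]
force: [0.4, -0.5, -0.4]
opening: 0.508
grasp_force: 30.0
```

```bash
python3 go.py 0.47 0.08 0.19 10
```

```text
now [ 0.4493 -0.1838  0.1976] yaw -22.1 q [-35.  24. 105.   0.  50.  77.] F [ 0.4 -0.5 -0.4] t 19.5333
[-0.268 -0.841  0.019] [ 0.009 -0.016 -0.714] rows 6.3
```

>>> step_arm(
  steps=[
    [-0.05,-0.15,0,0,0,-0.1,1],
    [-0.268,-0.85,0,0,0,-0.714,1],
    [-0.268,-0.85,0,0,0,-0.714,1],
    [-0.268,-0.85,0,0,0,-0.714,1],
    [-0.268,-0.85,0,0,0,-0.714,1],
    [-0.268,-0.85,0,0,0,-0.714,1],
    [-0.268,-0.85,0,0,0,-0.714,1],
    [-0.268,-0.85,0,0,0,-0.714,1],
  ],
)

```text
time_s: 20.2
position: [0.4669, 0.0883, 0.191]
tcp_rot: [[0.984, 0.179, 0.0], [0.179, -0.984, 0.001], [0.0, -0.001, -1.0]]
force: [-0.5, 0.3, -0.7]
opening: 0.514
grasp_force: 30.0
```

```bash
python3 go.py 0.465 0.345 0.19 20
```

```text
now [0.4669 0.0883 0.191 ] yaw 10.3 q [ -3.  24. 107.   0.  50.  77.] F [-0.5  0.3 -0.7] t 20.2
[ 0.147 -0.843  0.004] [-0.001 -0.001 -0.216] rows 6.2
```

>>> step_arm(
  steps=[
    [0.05,-0.2,0,0,0,-0.1,1],
    [0.147,-0.84,0,0,0,-0.216,1],
    [0.147,-0.84,0,0,0,-0.216,1],
    [0.147,-0.84,0,0,0,-0.216,1],
    [0.147,-0.84,0,0,0,-0.216,1],
    [0.147,-0.84,0,0,0,-0.216,1],
    [0.147,-0.84,0,0,0,-0.216,1],
    [0.147,-0.84,0,0,0,-0.216,1],
  ],
)

```text
time_s: 20.87
position: [0.4673, 0.342, 0.1907]
tcp_rot: [[0.94, 0.341, 0.001], [0.341, -0.94, 0.0], [0.001, 0.0, -1.0]]
force: [0.5, -0.4, 0.1]
opening: 0.515
grasp_force: 30.0
```

>>> step_arm(
  steps=[
    [0,0,0,0,0,0,1],
    [0,0,0,0,0,0,1],
    [0,0,0,0,0,0,1],
    [0,0,0,0,0,0,1],
  ],
)

```text
time_s: 21.2
position: [0.4679, 0.3387, 0.1907]
tcp_rot: [[0.942, 0.335, -0.0], [0.335, -0.942, -0.0], [-0.001, 0.0, -1.0]]
force: [-0.2, 0.3, -0.1]
opening: 0.508
grasp_force: 30.0
```

Run:
```python
from h import *
s=read_state(); c=capture("wrist"); C=cam(c,s); im=c["image"]; np.savez("pics/w_tube",im=im,K=C[0],d=C[1],T=C[2])
px=proj([[.558,.381,.033],[.606,.397,.041]],*C); print(s["position"].round(4),px.tolist())
u,v=px[0].astype(int); x0,y0,x1,y1=u-70,max(v-60,0),u+70,min(v+60,240); k=4
big=cv2.resize(im[y0:y1,x0:x1],None,fx=k,fy=k,interpolation=cv2.INTER_CUBIC)
hsv=cv2.cvtColor(big,cv2.COLOR_RGB2HSV)
rim=((hsv[...,1]<115)&(hsv[...,2]>165)).astype(np.uint8)
for q in sorted(cv2.findContours(rim,cv2.RETR_CCOMP,1)[0],key=cv2.contourArea)[::-1][:3]:
    q=q.reshape(-1,2); W=(toplane((q+.5)/k-.5+[x0,y0],.033,*C)[:,:2]*1000).astype(np.float32); print(len(q),cv2.fitEllipse(W),cv2.minEnclosingCircle(W))
g=cv2.GaussianBlur(cv2.cvtColor(big,cv2.COLOR_RGB2GRAY),(9,9),0)
h=cv2.HoughCircles(g,cv2.HOUGH_GRADIENT,1,10,param1=60,param2=30,minRadius=90,maxRadius=190)
if h is not None:
    for a in h[0][:5]: p=(a[:2]+.5)/k-.5+[x0,y0]; print("circ",p,a[2]/k,toplane([p],.033,*C).round(4))
out=cv2.resize(im[0:245,180:460,::-1],None,fx=2.4,fy=2.4,interpolation=cv2.INTER_CUBIC); cv2.imwrite("pics/tubez.png",out)
gold=(cv2.cvtColor(im,cv2.COLOR_RGB2HSV)); gm=((gold[...,0]>18)&(gold[...,0]<32)&(gold[...,1]>130)&(gold[...,2]>120)).astype(np.uint8); gm[240:]=0
n,l,st,ce=cv2.connectedComponentsWithStats(gm); print([(ce[i].round(1).tolist(),int(st[i,4])) for i in range(1,n) if st[i,4]>8])
```

```text
[0.4679 0.3387 0.1907] [[312.18204086034, 67.69890531090007], [312.5346638213745, -6.922454508123309]]
1119 ((559.3170776367188, 384.8402099609375), (65.51213836669922, 73.6198501586914), 120.10718536376953) ((562.0704956054688, 387.2245178222656), 39.38195037841797)
1163 ((559.2327880859375, 389.2701721191406), (46.346717834472656, 58.36509704589844), 81.67344665527344) ((557.6213989257812, 384.4103698730469), 29.165117263793945)
215 ((554.879638671875, 403.5758361816406), (6.692222595214844, 16.69725799560547), 113.85322570800781) ((555.637451171875, 401.9947509765625), 8.688081741333008)
circ [308.   69.5] 35.5 [[0.5557 0.3836 0.033 ]]
circ [305.5   65.75] 45.875 [[0.5576 0.3864 0.033 ]]
circ [311.5  65.5] 40.2 [[0.5594 0.382  0.033 ]]
circ [308.25  64.25] 37.2 [[0.5594 0.3847 0.033 ]]
circ [309.5  67.5] 37.975 [[0.5574 0.383  0.033 ]]
[([72.5, 43.7], 3974), ([106.8, 193.6], 3011), ([17.3, 230.9], 550)]
```

The inner contour circle has radius 29.2 mm, matching the 58 mm bore. Tube axis ≈ (0.558, 0.384).

```bash
python3 go.py 0.558 0.384 0.1 19.6
```

```text
now [0.4679 0.339  0.1907] yaw 19.6 q [25. 31. 92. -0. 57. 95.] F [ 0.2 -0.6 -0.8] t 21.25
[ 0.333 -0.041  0.302] [ 0.     0.    -0.001] rows 3.3
```

>>> step_arm(
  steps=[
    [0.333,-0.041,0.2,0,0,0,1],
    [0.333,-0.041,0.2,0,0,0,1],
    [0.333,-0.041,0.25,0,0,0,1],
    [0.333,-0.041,0.3,0,0,0,1],
    [0.333,-0.041,0.3,0,0,0,1],
    [0.333,-0.041,0.3,0,0,0,1],
    [0.333,-0.041,0.3,0,0,0,1],
    [0.333,-0.041,0.3,0,0,0,1],
  ],
)

```text
time_s: 21.92
position: [0.5577, 0.3857, 0.1026]
tcp_rot: [[0.942, 0.337, 0.002], [0.337, -0.942, 0.001], [0.002, -0.0, -1.0]]
force: [0.2, 0.8, -0.4]
opening: 0.504
grasp_force: 30.0
```

>>> step_arm(
  steps=[
    [0,0,0,0,0,0,1],
    [0,0,0,0,0,0,1],
    [0,0,0,0,0,0,1],
    [0,0,0,0,0,0,1],
  ],
)

```text
time_s: 22.25
position: [0.5575, 0.3858, 0.1014]
tcp_rot: [[0.941, 0.337, 0.001], [0.337, -0.941, 0.0], [0.001, -0.0, -1.0]]
force: [-0.4, -0.3, -0.5]
opening: 0.508
grasp_force: 30.0
```

```bash
python3 go.py 0.558 0.384 0.0605 19.6
python3 - <<'E'
from h import *
s=read_state(); c=capture("wrist"); C=cam(c,s); im=c["image"]; np.savez("pics/w_tube2",im=im,K=C[0],d=C[1],T=C[2])
cv2.imwrite("pics/w_tube2.png",im[:,:,::-1])
a,_=snap("side","side3"); 
# print the row of the held disc & rim
p=s["position"]; R=s["tcp_rot"]
print(proj([[.558,.384,.033],p+[0,0,-.0208],p+[0,0,-.0428]],*C).round(1).tolist())
h=cv2.cvtColor(im,cv2.COLOR_RGB2HSV)
for r in (150,170,190,210,225): 
    m=(h[r,:,1]<118)&(h[r,:,2]>120); w=np.flatnonzero(m[200:460])+200; sp=np.split(w,np.flatnonzero(np.diff(w)>2)+1); print(r,[(int(q[0]),int(q[-1])) for q in sp if len(q)>2])
E
```

```text
now [0.5575 0.3858 0.1014] yaw 19.7 q [25. 44. 80. -0. 56. 96.] F [-0.4 -0.3 -0.5] t 22.25
[-0.001  0.006  0.136] [-0.    -0.001  0.002] rows 1.0
[[327.5, 226.4], [324.1, 258.9], [324.2, 241.8]]
150 [(305, 330)]
170 [(303, 352)]
190 [(283, 371)]
210 [(275, 380)]
225 [(273, 372), (375, 382)]
```

>>> step_arm(
  steps=[
    [0,0.006,0.04,0,0,0,1],
    [0,0.006,0.08,0,0,0,1],
    [0,0.006,0.11,0,0,0,1],
    [0,0.006,0.137,0,0,0,1],
    [0,0.006,0.137,0,0,0,1],
    [0,0.006,0.137,0,0,0,1],
    [0,0.006,0.137,0,0,0,1],
  ],
)

```text
time_s: 22.93
position: [0.5577, 0.3838, 0.0585]
tcp_rot: [[0.941, 0.337, -0.001], [0.337, -0.941, -0.001], [-0.001, 0.0, -1.0]]
force: [-0.8, -0.2, -0.1]
opening: 0.509
grasp_force: 30.0
```

Tips are just above the rim, so I'll raise 2 mm and release.

>>> step_arm(
  steps=[
    [0,0,-0.008,0,0,0,1],
    [0,0,-0.008,0,0,0,1],
    [0,0,-0.008,0,0,0,1],
    [0,0,-0.008,0,0,0,-0.4],
    [0,0,-0.008,0,0,0,-0.4],
    [0,0,-0.008,0,0,0,-0.4],
    [0,0,-0.008,0,0,0,-0.4],
    [0,0,-0.008,0,0,0,-0.4],
  ],
)

```text
time_s: 23.6
position: [0.5581, 0.384, 0.0619]
tcp_rot: [[0.941, 0.337, 0.0], [0.337, -0.941, 0.0], [0.0, -0.0, -1.0]]
force: [-1.0, 0.6, 0.5]
opening: 0.69
grasp_force: 0.0
```

>>> step_arm(
  steps=[
    [0,0,-0.1,0,0,0,-0.4],
    [0,0,-0.25,0,0,0,-0.4],
    [-0.1,0,-0.4,0,0,0,-0.4],
    [-0.3,0,-0.45,0,0,0,-0.4],
    [-0.3,0,-0.45,0,0,0,-0.4],
    [-0.3,0,-0.45,0,0,0,-0.4],
    [-0.3,0,-0.45,0,0,0,-0.4],
    [-0.3,0,-0.45,0,0,0,-0.4],
  ],
)

```text
time_s: 24.27
position: [0.4741, 0.354, 0.1973]
tcp_rot: [[0.941, 0.337, 0.002], [0.337, -0.941, 0.001], [0.002, -0.0, -1.0]]
force: [0.2, 0.1, 0.3]
opening: 0.697
grasp_force: 0.0
```

```bash
python3 - <<'E'
from h import *
s=read_state(); c=capture("wrist"); C=cam(c,s); im=c["image"]; np.savez("pics/w_tube3",im=im,K=C[0],d=C[1],T=C[2])
cv2.imwrite("pics/w_tube3.png",im[:,:,::-1]); print(s["position"].round(3))
px=proj([[.558,.384,.027],[.558,.384,.033],[.607,.402,.041]],*C); print(px.round(1).tolist())
u,v=px[0].astype(int); x0,y0=u-60,max(v-60,0)
crop=im[y0:min(v+60,245),x0:u+60]; k=6
cv2.imwrite("pics/t3z.png",cv2.resize(crop[:,:,::-1],None,fx=k,fy=k,interpolation=cv2.INTER_CUBIC)[:600])
h=cv2.cvtColor(crop,cv2.COLOR_RGB2HSV)
a=np.arange(0,48,2)
for ang in (0,45,90,135,180,225,270,315):
    print(ang,[int(im[int(v+r*np.sin(np.radians(ang))),int(u+r*np.cos(np.radians(ang)))].mean()) for r in a if 0<=v+r*np.sin(np.radians(ang))<400])
E
python3 go.py 0.42 0.33 0.2 20 0.366 0.314 0.2 20
```

```text
[0.474 0.354 0.197]
[[324.7, 82.6], [324.7, 82.1], [324.1, 8.7]]
0 [193, 193, 195, 197, 195, 194, 194, 194, 191, 186, 182, 184, 185, 187, 181, 125, 122, 85, 145, 186, 173, 138, 117, 116]
45 [193, 195, 194, 193, 194, 192, 192, 193, 192, 192, 192, 192, 192, 193, 189, 177, 138, 138, 117, 155, 195, 187, 118, 119]
90 [193, 192, 189, 189, 187, 186, 185, 182, 176, 174, 172, 182, 187, 190, 187, 156, 135, 134, 120, 177, 203, 195, 142, 146]
135 [193, 193, 190, 189, 185, 182, 178, 175, 175, 186, 189, 190, 188, 188, 156, 134, 134, 105, 132, 180, 187, 150, 125, 128]
180 [193, 192, 190, 190, 191, 187, 185, 184, 184, 181, 177, 175, 161, 130, 127, 123, 97, 106, 190, 187, 182, 140, 139, 139]
225 [193, 196, 192, 193, 193, 194, 193, 194, 195, 195, 195, 195, 193, 130, 130, 114, 101, 103, 162, 196, 206, 163, 137, 134]
270 [193, 195, 195, 197, 194, 194, 197, 191, 187, 183, 185, 189, 192, 183, 129, 126, 95, 84, 92, 144, 184, 187, 177, 184]
315 [193, 193, 195, 194, 194, 191, 184, 185, 186, 190, 194, 191, 190, 188, 155, 128, 117, 119, 124, 143, 196, 189, 121, 121]
now [0.4745 0.354  0.1968] yaw 19.7 q [26. 31. 90. -0. 59. 96.] F [-0.3  0.   0.3] t 24.3167
[-0.198  0.014 -0.011] [-0.    -0.002 -0.007] rows 1.4
[-0.385  0.004 -0.011] [-0.    -0.002 -0.007] rows 2.8
```

The disc reads as an even bright circle about 55 px wide, concentric in the bore, so it lies flat. Now the thin counter.

>>> step_arm(
  steps=[
    [-0.385,0.004,-0.01,0,0,0,-0.4],
    [-0.385,0.004,-0.01,0,0,0,-0.4],
    [-0.385,0.004,-0.01,0,0,0,-0.4],
    [-0.385,0.004,-0.01,0,0,0,-0.4],
    [-0.385,0.004,-0.01,0,0,0,-0.4],
    [-0.385,0.004,-0.01,0,0,0,-0.4],
    [-0.385,0.004,-0.01,0,0,0,-0.4],
    [-0.385,0.004,-0.01,0,0,0,-0.4],
  ],
)

```text
time_s: 24.98
position: [0.367, 0.3143, 0.1998]
tcp_rot: [[0.942, 0.337, 0.001], [0.337, -0.942, 0.001], [0.002, -0.0, -1.0]]
force: [-0.1, 0.2, -0.7]
opening: 0.704
grasp_force: 0.0
```

```bash
python3 disc.py .366 .314 .014 thin; python3 go.py 0.366 0.314 0.032 19.7
```

```text
px 324 185 [[123, 115, 160, 161, 20402]]
((367.21673583984375, 315.00970458984375), (36.92743682861328, 38.13713836669922), 115.14822387695312) ((367.4183349609375, 314.9237060546875), 19.455324172973633)
now [0.3666 0.3141 0.1997] yaw 19.7 q [ 27.  23. 105.  -0.  51.  98.] F [ 0.2  0.2 -0.2] t 25.0333
[-0.003 -0.     0.559] [-0.    -0.001 -0.001] rows 4.0
```

Diameter 37–38 mm, as it should be; centre (0.367,0.315).

>>> step_arm(
  steps=[
    [0.002,-0.002,0.2,0,0,0,-0.4],
    [0.002,-0.002,0.35,0,0,0,-0.4],
    [0.002,-0.002,0.45,0,0,0,-0.4],
    [0.002,-0.002,0.559,0,0,0,-0.4],
    [0.002,-0.002,0.559,0,0,0,-0.4],
    [0.002,-0.002,0.559,0,0,0,-0.4],
    [0.002,-0.002,0.559,0,0,0,1],
    [0.002,-0.002,0.559,0,0,0,1],
  ],
)

```text
time_s: 25.7
position: [0.3659, 0.3145, 0.0322]
tcp_rot: [[0.942, 0.337, 0.0], [0.337, -0.942, 0.0], [0.0, -0.0, -1.0]]
force: [0.3, -0.6, 0.1]
opening: 0.626
grasp_force: 0.0
```

>>> step_arm(
  steps=[
    [0,0,0,0,0,0,1],
    [0,0,0,0,0,0,1],
    [0,0,0,0,0,0,1],
    [0,0,0,0,0,0,1],
    [0,0,0,0,0,0,1],
    [0,0,0,0,0,0,1],
  ],
)

```text
time_s: 26.2
position: [0.3657, 0.3146, 0.0329]
tcp_rot: [[0.941, 0.337, 0.001], [0.337, -0.941, 0.001], [0.001, -0.0, -1.0]]
force: [0.2, -0.2, 6.0]
opening: 0.421
grasp_force: 30.0
```

>>> step_arm(
  steps=[
    [0,0,-0.05,0,0,0,1],
    [0,0,-0.15,0,0,0,1],
    [0,0,-0.25,0,0,0,1],
    [0,0,-0.35,0,0,0,1],
    [0,0,-0.35,0,0,0,1],
    [0,0,-0.35,0,0,0,1],
  ],
)

```text
time_s: 26.7
position: [0.3662, 0.3149, 0.1388]
tcp_rot: [[0.941, 0.337, 0.004], [0.337, -0.941, 0.002], [0.004, -0.001, -1.0]]
force: [-0.5, -0.3, 0.4]
opening: 0.423
grasp_force: 30.0
```

```bash
python3 go.py 0.557 0.3835 0.12 19.7
```

```text
now [0.3662 0.3149 0.1388] yaw 19.7 q [ 27.  30. 108.   0.  42.  98.] F [-0.5 -0.3  0.4] t 26.7
[ 0.676 -0.001  0.065] [-0.001 -0.005  0.   ] rows 4.9
```

>>> step_arm(
  steps=[
    [0.15,0,0,0,0,0,1],
    [0.35,0,0,0,0,0,1],
    [0.5,0,0,0,0,0,1],
    [0.6,0,0.03,0,0,0,1],
    [0.675,0,0.065,0,0,0,1],
    [0.675,0,0.065,0,0,0,1],
    [0.675,0,0.065,0,0,0,1],
    [0.675,0,0.065,0,0,0,1],
  ],
)

```text
time_s: 27.37
position: [0.5539, 0.3817, 0.1152]
tcp_rot: [[0.942, 0.337, -0.005], [0.337, -0.942, -0.002], [-0.006, 0.0, -1.0]]
force: [-0.4, 0.3, -0.1]
opening: 0.425
grasp_force: 30.0
```

>>> step_arm(
  steps=[
    [0,0,0.03,0,0,0,1],
    [0,0,0.06,0,0,0,1],
    [0,0,0.09,0,0,0,1],
    [0,0,0.09,0,0,0,1],
    [0,0,0.09,0,0,0,1],
    [0,0,0.09,0,0,0,1],
  ],
)

```text
time_s: 27.87
position: [0.5559, 0.3827, 0.0908]
tcp_rot: [[0.941, 0.337, 0.0], [0.337, -0.941, 0.0], [0.0, -0.0, -1.0]]
force: [0.4, -0.4, -0.5]
opening: 0.417
grasp_force: 30.0
```

```bash
python3 go.py 0.557 0.3835 0.0612 19.7
```

```text
now [0.5559 0.3827 0.0908] yaw 19.7 q [25. 45. 81.  0. 54. 95.] F [ 0.4 -0.4 -0.5] t 27.8667
[ 0.004 -0.001  0.099] [-0. -0.  0.] rows 0.7
```

>>> step_arm(
  steps=[
    [0.004,0,0.03,0,0,0,1],
    [0.004,0,0.06,0,0,0,1],
    [0.004,0,0.085,0,0,0,1],
    [0.004,0,0.098,0,0,0,1],
    [0.004,0,0.098,0,0,0,1],
    [0.004,0,0.098,0,0,0,1],
    [0.004,0,0.098,0,0,0,1],
  ],
)

```text
time_s: 28.45
position: [0.5571, 0.383, 0.0609]
tcp_rot: [[0.941, 0.337, -0.0], [0.337, -0.941, -0.0], [-0.0, -0.0, -1.0]]
force: [0.8, 0.6, 0.0]
opening: 0.419
grasp_force: 30.0
```

>>> step_arm(
  steps=[
    [0,0,0,0,0,0,0],
    [0,0,0,0,0,0,-0.2],
    [0,0,0,0,0,0,-0.2],
    [0,0,0,0,0,0,-0.2],
    [0,0,-0.1,0,0,0,-0.2],
    [0,0,-0.25,0,0,0,-0.2],
    [-0.1,0,-0.4,0,0,0,-0.2],
    [-0.3,0,-0.45,0,0,0,-0.2],
  ],
)

```text
time_s: 29.12
position: [0.5065, 0.3649, 0.1896]
tcp_rot: [[0.942, 0.336, 0.014], [0.336, -0.942, 0.007], [0.016, -0.002, -1.0]]
force: [1.2, 0.9, 0.3]
opening: 0.6
grasp_force: 0.0
```

>>> step_arm(
  steps=[
    [-0.9,0,0,0,0,0,-0.2],
    [-0.9,0,0,0,0,0,-0.2],
    [-0.9,0,0,0,0,0,-0.2],
    [-0.9,0,0,0,0,0,-0.2],
    [-0.3,0,0,0,0,0,-0.2],
    [-0.3,0,0,0,0,0,-0.2],
    [-0.3,0,0,0,0,0,-0.2],
    [-0.3,0,0,0,0,0,-0.2],
  ],
)

```text
time_s: 29.78
position: [0.4179, 0.3331, 0.1848]
tcp_rot: [[0.942, 0.336, 0.004], [0.336, -0.942, 0.002], [0.004, -0.0, -1.0]]
force: [-0.4, 0.6, -0.0]
opening: 0.603
grasp_force: 0.0
```

Run:
```python
from h import *
print(read_state()["position"].round(3),read_state()["qvel"].round(1))
t,_=snap("top","topF"); s,_=snap("side","sideF"); w,_=snap("wrist","wF")
f=lambda i,x,y,r:cv2.resize(i[max(y-r,0):y+r,x-r:x+r,::-1],(260,260),interpolation=cv2.INTER_CUBIC)
a=np.hstack([f(t,175,181,28),f(t,273,148,28),f(t,463,176,28)])
b=np.hstack([f(s,245,363,38),f(s,232,255,34),f(s,292,140,26)])
cv2.imwrite("pics/final.png",np.vstack([a,b]))
```

```text
[0.418 0.333 0.185] [ 0.4 -0.5  1.4  0.2  2.1  0.1]
```

View pics/final.png

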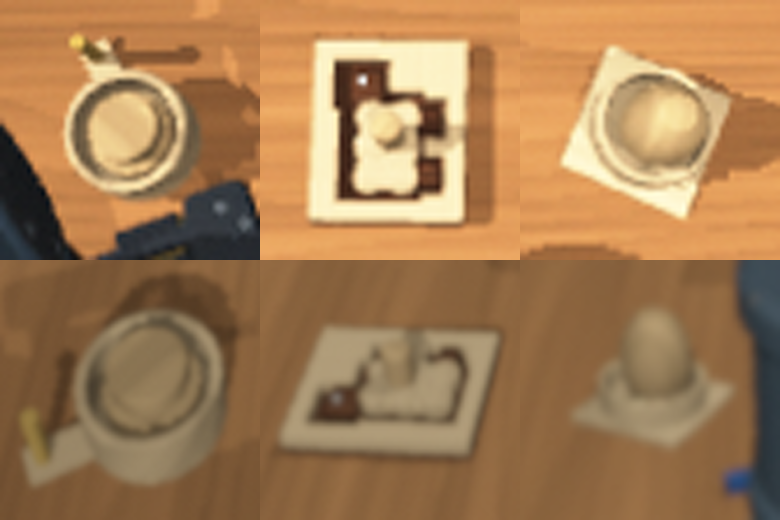

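The final check shows the egg upright in its stand, the sheep flat in its cut-out, and the thin counter flat on the thick one in the tube. Handing in.

```bash
python3 -c "
from rig import *
print(read_state()['time_s']); print(hand_in())"
```

```text
29.9333
the job is handed in; nothing more can be done
None
```

The job was handed in at 29.9 s: the sheep, domino, egg, thick counter and thin counter were placed in that order, and each looked correctly seated in the pictures taken after placing.

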